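# Clear the setting master and load the rocker-arm gauge

### The job

The gauge has been zeroed, so take the setting master out of its nest (press it down until the catch lets go, then draw it out as it springs up) and put it away in the empty compartment of the blue tool tray. Then load every rocker arm lying on the bench into the sloping chute, lying flat on its floor with the fork end up the slope, so that they slide down into a queue at the bottom, and last of all throw the start lever over to the far side. Leave the other things where they are.

Things in the scene. Friction and masses are not known exactly. Their poses are not given: they have to be found in the camera images.
- master_mid (a point): setting master, a bare aluminium block 100 mm tall: foot 50 x 30 mm, 40 high, and on it a stem 30 x 24 mm, 60 high (grip the stem across its 24 mm, along the y axis). Point: its centre, 50 mm above the underside and below the top; x along the 50 mm, z up. Starts held down in the nest by a hook over its foot; cannot be pulled out until tripped. 280 g
- nest: fixed grey socket on a dark plinth 120 x 90 x 16 mm; origin on the bench under the well's middle, axes as the master's. Walls end 70 mm above the bench; the well fits the master's foot with 1.5 mm play a side. Latched, the master's underside is 33 mm and its top 133 mm above the bench. The steel hook, 12 mm wide and 82 mm high, stands at the +x wall
- nest_plate (a joint): height of the spring plate under the master (m): 0 latched. Pressing the master's top down about 6 mm (about 10 N) swings the hook out, where it stays; -0.010 is the bottom. When let up, the spring lifts the master to +0.022, where it stands loose, its foot still 15 mm under the rim
- tray_pocket (a point): centre of the floor of the empty compartment of the open blue tool tray, 5 mm above the bench; compartment 170 mm (x) by 127 mm (y), its walls 30 mm above its floor. The tray's other half, at +y, is filled with foam and tools. The master may stand or lie in it.
- chute: fixed steel chute, open above, sloping at 22 degrees. Origin: on the channel floor at the lower end, at the stop plate; x up the slope along the middle of the floor, y across, z square to the floor. Floor 400 mm long, 46 mm between side walls 16 mm high. A part let go on it slides down to the stop or the part before; four fill it to x = 304 mm. Set parts down at x = 330 to 345 mm
- chute_top (a point): middle of the chute floor at its upper end (x = 400 mm in the chute's frame)
- rocker1_mid (a point): rocker arm 1, lying flat: 76 mm long, 36 mm wide at its two-pronged fork end, 20 mm at its single dark end, arms 18 mm high, round boss in the middle 36 mm across and 26 high. Its round steel shaft, 24 mm across, stands up to 52 mm (grip it there). Point: on the shaft's axis, 26 mm above the underside, half-way along; x towards the fork end, z up the shaft. 160 g. May be absent (None)
- rocker2_mid (a point): rocker arm 2, lying flat: 76 mm long, 36 mm wide at its two-pronged fork end, 20 mm at its single dark end, arms 18 mm high, round boss in the middle 36 mm across and 26 high. Its round steel shaft, 24 mm across, stands up to 52 mm (grip it there). Point: on the shaft's axis, 26 mm above the underside, half-way along; x towards the fork end, z up the shaft. 160 g. May be absent (None)
- rocker3_mid (a point): rocker arm 3, lying flat: 76 mm long, 36 mm wide at its two-pronged fork end, 20 mm at its single dark end, arms 18 mm high, round boss in the middle 36 mm across and 26 high. Its round steel shaft, 24 mm across, stands up to 52 mm (grip it there). Point: on the shaft's axis, 26 mm above the underside, half-way along; x towards the fork end, z up the shaft. 160 g. May be absent (None)
- rocker4_mid (a point): rocker arm 4, lying flat: 76 mm long, 36 mm wide at its two-pronged fork end, 20 mm at its single dark end, arms 18 mm high, round boss in the middle 36 mm across and 26 high. Its round steel shaft, 24 mm across, stands up to 52 mm (grip it there). Point: on the shaft's axis, 26 mm above the underside, half-way along; x towards the fork end, z up the shaft. 160 g. May be absent (None)
- start_lever_tip (a point): centre of the black ball, 26 mm across, at the end of the start lever, 80 mm from its pivot, on a grey control box; it starts leaning towards the robot, about 127 mm above the bench, and is pushed over with about 1 N. Its x axis (with the lever upright) is the direction in which it is thrown.
- start_lever (a joint): start lever: 0 leaning to the near side, 0.5 upright, 1.0 thrown over to the far side; stays where it is left
- control: the grey control box, fixed, 100 x 90 x 35 mm; origin on the bench at its middle, x in the direction in which the lever is thrown, z up; the lever's pivot is 57 mm above the origin
- socket_center (a point): loose steel socket, upright cylinder 32 mm across, 45 mm high: leave alone (centre)
- spanner_grip (a point): loose spanner lying on the bench: leave alone (point on its handle)
- driver_grip (a point): loose screwdriver lying on the bench: leave alone (point on its handle)
- oilcan: loose grey can, 56 mm across, 110 mm tall, upright: leave alone (centre of its underside)
- master: the setting master as a  origin at the centre of its underside

How it is judged:
By the outcome, as a careful person would: the job done as asked, in the order asked, and still so for the second after the job is handed in, with the robot touching nothing.
Of rocker1, rocker2, rocker3, rocker4 only 3 to 4 are there at a start; the rules pass over those that are not, and their reading is None.
At some moment in a run one of rocker1, rocker2, rocker3, rocker4 may be knocked a few centimetres aside while the robot is not near it.
It also fails if it takes over 184 s, if anything falls off the work surface, if the arm or the gripper's body presses on something with over 40 N, if the wrist force passes 120 N, or if a joint passes its speed limit or range.

### The arm

A 7-joint arm with a two-finger parallel gripper is mounted at the origin on the work surface. World frame = base frame: x ahead of the robot, y to its left, z up, the work surface at z = 0. Lengths are in m, angles in rad, forces in N, time in s.
With the tool pointing down it reaches from about 0.4 to 0.9 m from the base axis. Payload 5.6 kg.
Tool frame: the origin (TCP) lies at the very end of the fingers, on their centre line; the grasp point (between the pads) lies 19 mm behind it; z points along the fingers, y is the line along which they close (so a half turn about z gives the same grasp; the last joint's range is limited). The gripper opens to 92 mm and grips with 3 to 60 N. Pads are 20 mm wide; open, the fingers measure 128 mm over their backs; the gripper's body (75 mm by 189 mm) begins 69 mm behind the grasp point.
Start: joints at [-1.193, 0.468, -0.012, 1.603, 0.006, 1.071, -0.056], TCP at [0.266, 0.593, 0.186] pointing down, gripper open.
Joint ranges: [-2.53, 2.53], [-0.31, 2.02], [-1.57, 1.55], [0.28, 2.44], [-1.29, 4.43], [0.15, 1.84], [-2.92, 2.92]. Speed limits (rad/s): [2.57, 2.57, 3.14, 3.14, 3.14, 3.14, 3.14].

### API

Orientations are given as a 3x3 rotation matrix whose columns are the frame's x, y, z axes.
In Python, from plant import env, camera, camera_params, sign_off gives the robot as it stands.
- The arm moves only by the tool jog_arm, never from a script. Its argument "plan" is a list of rows, each a list of 5 numbers: the closure, from 0 (fully open) to 1 (shut), then the shift along the world's x, y, z in cm, then the turn about the world's z in rad. A call has 1 to 10 rows; each row shifts and turns the commanded pose from where the row before left it; what a row does not reach is not made up. A row lasts 1/10 s, in which the tool goes at most 50 mm and 8.59 degrees, less where a joint would pass 70% of its speed; a pose out of reach is approached as far as the arm can. A call with a gripper value outside its range is refused whole. The fingers move at their own pace and stop on an object; "grip_force" is the grip in N (left out, the last holds). Time passes only in rows, so rows that do not move let the fingers close. It gives the time, the measured TCP pose, the force, the opening and the grip force at its end, in the units of the state.
- env.get_state(): the state, without advancing time (a new reading comes with each control period).
- camera(name): name is "scene" or "top"; returns (picture, depth): 384x512x3 uint8, red, green, blue; 384x512 float32, m along the optical axis (not along the pixel's ray), 0 where there is no reading.
- camera_params(name): a dict with "fx", "fy", "cx", "cy" (pixels), "distortion" ([k1, k2, p1, p2, k3] as OpenCV has them; the pictures are not rectified), "R" (3x3) and "t" (3): a world point X has camera coordinates R X + t. Camera axes: x right, y down, z forward; pixel columns grow to the right and rows downward; lengths in m; the calibration is good to about 2 mm. A picture is of the moment at which its call begins. camera_params takes no time and is no camera call.
- sign_off(): hands the job in; it is judged then, once.
The state is a dict: "clock": time; "joints": joint angles; "qd": joint speeds; "joint_efforts": joint torques, N m; "tool_pos": TCP position; "tcp_rot": TCP orientation; "ft_force": force on the tool from outside, world axes, zero at the start; "torque": the same for the moment, N m; "opening": finger opening in m; "gripper_force": force on a finger pad.
Only numpy, scipy, OpenCV 4.12 (cv2) and the standard library are available. Lean on these libraries where they do the work, as an engineer would, in place of code of your own. Each camera call takes 0.05 s, during which the arm holds its last target. There are 200 camera calls.

## Working session

There is one attempt and no reset: what is moved stays moved. The work goes in short steps, Python scripts to look and compute and a tool call to move; the robot and the scene stay as the last step left them, time stands still between calls to the robot, and variables do not carry over. Pictures are saved under pics/ and viewed, at most 14 in all, crops included, and the job is handed in when it is done.

Besides the shell and the picture viewer there is one more tool, called after "Call:" in YAML: its name, and indented under it one key for each argument. jog_arm: Moves the arm, as the interface text tells. Its arguments: {"type":"object","properties":{"plan":{"type":"array"},"grip_force":{"type":"number"}},"required":["plan"]}

```bash
ls; mkdir -p pics; cat > h.py <<'E'
import numpy as np, cv2
from plant import env, camera, camera_params, sign_off
def snap(n,f):
    p,d=camera(n); cv2.imwrite(f'pics/{f}.png',p[:,:,::-1]); np.savez(f'pics/{f}.npz',p=p,d=d); return p,d
def cloud(n,d):
    c=camera_params(n); K=np.array([[c['fx'],0,c['cx']],[0,c['fy'],c['cy']],[0,0,1]])
    v,u=np.mgrid[:384,:512]; uv=np.stack([u,v],-1).reshape(-1,1,2).astype(np.float64)
    n2=cv2.undistortPoints(uv,K,np.array(c['distortion'])).reshape(384,512,2)
    X=np.dstack([n2*d[...,None],d]); return (X-np.array(c['t']))@np.array(c['R'])
E
python3 - <<'E'
from h import *
for n in('scene','top'):
    p,d=snap(n,n+'0'); cv2.imwrite(f'pics/{n}0b.png',cv2.resize(p[:,:,::-1],(800,600),interpolation=3))
    c=camera_params(n); R=np.array(c['R']); print(n,-R.T@np.array(c['t']),R.round(2).tolist())
s=env.get_state();print(s['clock'],s['tool_pos'],s['tcp_rot'])
E
```

```text
pics
scene [0.92376331 0.42272823 1.07719148] [[-0.73, 0.69, -0.02], [0.6, 0.62, -0.5], [-0.34, -0.37, -0.86]]
top [ 0.32661899 -0.0022514   1.34340218] [[-0.01, -1.0, -0.01], [-0.98, 0.01, -0.19], [0.19, 0.01, -0.98]]
0.1 [0.26535013 0.5927449  0.18474159] [[-9.12722333e-01  4.08580025e-01 -5.52678358e-04]
 [ 4.08580385e-01  9.12721114e-01 -1.49591284e-03]
 [-1.06758900e-04 -1.59116660e-03 -9.99998728e-01]]
```

View pics/top0b.png

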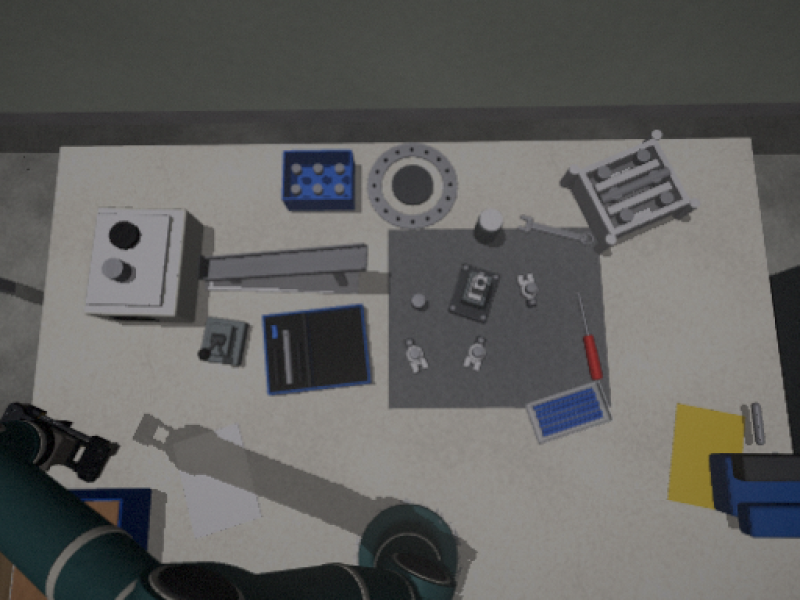

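View pics/scene0b.png

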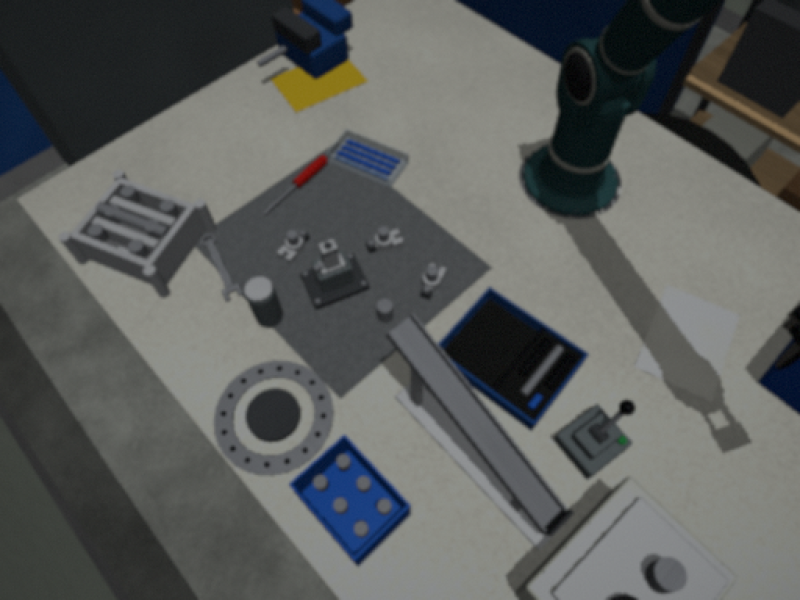

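The top view (800x600) shows three rockers at about (415,353), (475,352) and (528,288). The master in its nest is at (475,290), and the chute runs from (205,268) at the low end to (367,257) at the top. The tray's empty half is near (338,347), and the lever ball is at (204,353). Next I'll look closer.

```bash
python3 - <<'E'
from h import *
p=np.load('pics/top0.npz')['p']; 
cv2.imwrite('pics/c1.png',cv2.resize(p[155:250,250:360,::-1],(770,600)[:1]+(665-65,) if 0 else (660,570),interpolation=2))
cv2.imwrite('pics/c2.png',cv2.resize(p[145:260,120:250,::-1],(650,575),interpolation=2))
X=cloud('top',np.load('pics/top0.npz')['d'])
Z=X[...,2]
np.set_printoptions(linewidth=200,suppress=True,precision=3)
def blob(name,u0,u1,v0,v1,lo,hi):
    S=X[v0:v1,u0:u1].reshape(-1,3); S=S[(S[:,2]>lo)&(S[:,2]<hi)]
    if len(S)>2:
        print(name,len(S),S.mean(0),S.min(0),S.max(0)); 
        c=np.cov(S[:,:2].T); w,v=np.linalg.eigh(c); print('  axis deg',np.degrees(np.arctan2(v[1,1],v[0,1])))
for n,u,v in(('A',266,226),('B',304,226),('C',338,184)):
    blob(n+' shaft',u-14,u+14,v-16,v+16,.038,.07); blob(n+' arms',u-14,u+14,v-16,v+16,.010,.035)
blob('master top',285,325,165,205,.12,.15)
blob('nest walls',285,325,165,205,.06,.075)
blob('nest plinth',285,325,165,210,.010,.022)
blob('tray rim',165,240,190,255,.025,.045)
blob('lever ball',122,142,212,235,.10,.15)
blob('box top',122,162,198,236,.028,.042)
S=X[152:186,133:238].reshape(-1,3)
print('tray row',X[222,165:240,1],Z[222,165:240])
for u in range(130,242,6): print(u,[tuple(X[v,u].round(3)) for v in (158,163,168,172,176)])
E
```

```text
A shaft 36 [ 0.434 -0.021  0.054] [ 0.425 -0.03   0.049] [ 0.445 -0.009  0.058]
  axis deg -155.56131924355861
A arms 134 [ 0.429 -0.023  0.022] [ 0.396 -0.052  0.011] [0.47  0.001 0.034]
  axis deg -156.17014196318706
B shaft 39 [ 0.437 -0.161  0.053] [ 0.427 -0.172  0.039] [ 0.448 -0.151  0.062]
  axis deg 126.68375702308346
B arms 132 [ 0.432 -0.158  0.022] [ 0.398 -0.181  0.01 ] [ 0.473 -0.132  0.035]
  axis deg 159.07432207380793
C shaft 41 [ 0.579 -0.285  0.053] [ 0.568 -0.297  0.038] [ 0.591 -0.275  0.06 ]
  axis deg 139.13300837731188
C arms 131 [ 0.581 -0.283  0.022] [ 0.543 -0.313  0.01 ] [ 0.641 -0.262  0.033]
  axis deg -168.49958837821723
master top 71 [ 0.574 -0.16   0.135] [ 0.559 -0.176  0.124] [ 0.593 -0.146  0.142]
  axis deg 158.85301980845244
nest walls 147 [ 0.57  -0.158  0.071] [ 0.537 -0.192  0.062] [ 0.614 -0.129  0.075]
  axis deg 165.5685004641095
nest plinth 465 [ 0.57  -0.157  0.017] [ 0.506 -0.219  0.01 ] [ 0.645 -0.1    0.022]
  axis deg 167.59239975349647
tray rim 1283 [0.441 0.245 0.033] [0.347 0.078 0.025] [0.549 0.328 0.043]
  axis deg 107.7018266038
[... 6179 characters left out ...]
0.592), np.float64(0.103), np.float64(0.196)), (np.float64(0.62), np.float64(0.12), np.float64(0.007))]
232 [(np.float64(0.638), np.float64(0.085), np.float64(0.195)), (np.float64(0.621), np.float64(0.084), np.float64(0.195)), (np.float64(0.605), np.float64(0.084), np.float64(0.194)), (np.float64(0.59), np.float64(0.084), np.float64(0.203)), (np.float64(0.621), np.float64(0.099), np.float64(0.002))]
238 [(np.float64(0.69), np.float64(0.077), np.float64(-0.001)), (np.float64(0.67), np.float64(0.077), np.float64(0.004)), (np.float64(0.651), np.float64(0.077), np.float64(0.002)), (np.float64(0.636), np.float64(0.077), np.float64(0.001)), (np.float64(0.62), np.float64(0.076), np.float64(0.007))]
```

View pics/c1.png

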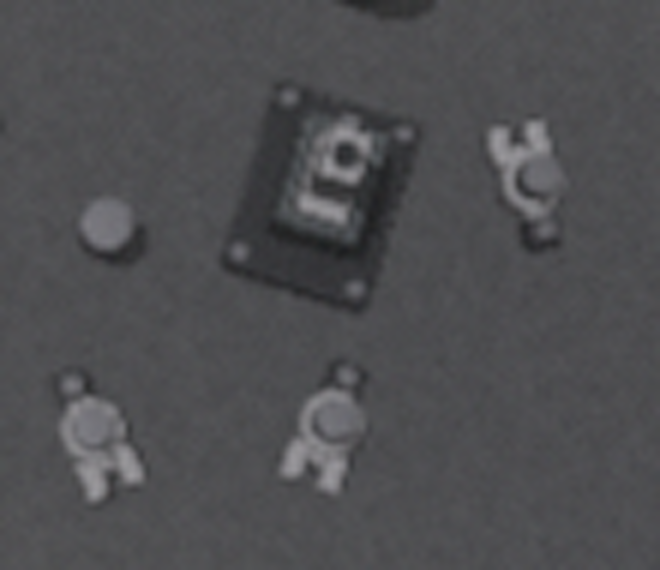

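View pics/c2.png

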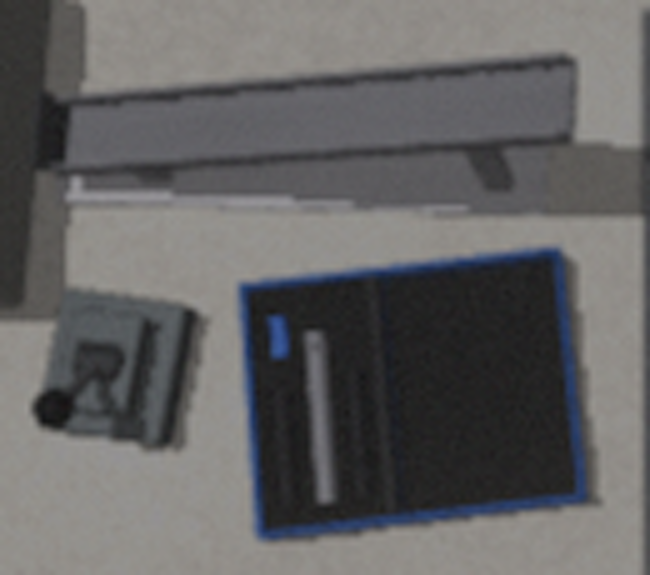

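The crops give the rocker fork and dark ends, the four plinth screws, the chute edges and the tray edges. Now I'll turn those pixels into positions.

```bash
cat >> h.py <<'E'
np.set_printoptions(linewidth=200,suppress=True,precision=4)
def ray(n,px,z):
    c=camera_params(n); K=np.array([[c['fx'],0,c['cx']],[0,c['fy'],c['cy']],[0,0,1]])
    a=cv2.undistortPoints(np.array(px,float).reshape(-1,1,2),K,np.array(c['distortion'])).reshape(-1,2)
    R=np.array(c['R']);t=np.array(c['t']); o=-R.T@t; d=np.c_[a,np.ones(len(a))]@R
    return o+d*((z-o[2])/d[:,2])[:,None]
yaw=lambda v:np.degrees(np.arctan2(v[1],v[0]))
E
python3 - <<'E'
from h import *
c1=lambda P:np.array(P)/6+[250,155]-.42; c2=lambda P:np.array(P)/5+[120,145]-.4
for n,f,k,s in(('A',(117,482),(70,385),(97,425)),('B',(312,480),(347,377),(338,421)),('C',(517,135),(543,232),(543,178))):
    r=ray('top',c1([f,k]),.018); print(n,'fork dir',yaw(r[0]-r[1]),'mid',(r[0]+r[1])/2,'len',np.linalg.norm(r[0]-r[1]),'shaft',ray('top',c1([s]),.052)[0])
r=ray('top',c1([(290,97),(405,134),(357,288),(238,252)]),.017);print('nest',r.mean(0),r[:,:2].tolist()); print(yaw(r[0]-r[3]),yaw(r[1]-r[2]),yaw(r[0]-r[1])-90,yaw(r[3]-r[2])-90)
print('master top',ray('top',c1([(345,150)]),.133))
r=ray('top',c2([(383,278),(558,255),(583,494),(392,512),(243,287),(262,535)]),.035);print('tray',r[:,:2].tolist(),'pocket',r[:4].mean(0),yaw(r[1]-r[2]))
print('ball',ray('top',c2([(53,408)]),.127))
r=ray('top',c2([(65,290),(190,312),(158,447),(45,410)]),.035);print('box',r[:,:2].tolist(),yaw(r[1]-r[2]),yaw(r[0]-r[1])-90)
# chute
X=cloud('top',np.load('pics/top0.npz')['d'])[152:182,136:238].reshape(-1,3)
X=X[X[:,2]>.04]
e=ray('top',c2([(68,135),(572,97)]),.12); 
t=np.tan(np.radians(22)); 
from scipy.optimize import least_squares
f=lambda q:(X[:,2]-(q[0]+t*((X[:,0]-.62)*np.cos(q[1])+(X[:,1]-.25)*np.sin(q[1]))))
q=least_squares(f,[.12,-1.6],loss='soft_l1',f_scale=.003).x; print('plane',q[0],np.degrees(q[1]))
for wy in (-94,-95.5,-97,-98.5):
    a=np.radians(wy); cx=np.array([np.cos(a)*np.cos(np.radians(22)),np.sin(a)*np.cos(np.radians(22)),np.sin(np.radians(22))]); cy=np.array([-np.sin(a),np.cos(a),0]); cz=np.cross(cx,cy)
    L=(X-[.62,.25,q[0]])@np.c_[cx,cy,cz]; 
    for lo,hi in((-.19,-.08),(-.08,.05),(.05,.2)):
        m=(L[:,0]>lo)&(L[:,0]<hi)&(abs(L[:,2])<.03); s=L[m]; b=np.digitize(s[:,1],np.arange(-.036,.037,.004)); print(wy,[int(1000*np.median(s[b==i,2])) if (b==i).any() else None for i in range(0,20)])
    print(wy,'x range',np.percentile(L[:,0],[0.5,1,99,99.5]))
E
```

```text
A fork dir -154.78564654799544 mid [ 0.4319 -0.0207  0.018 ] len 0.06337937157971925 shaft [ 0.434  -0.0224  0.052 ]
B fork dir 159.41857210138912 mid [ 0.4336 -0.1601  0.018 ] len 0.0645027508469308 shaft [ 0.435  -0.1611  0.052 ]
C fork dir 11.9117984678568 mid [ 0.5795 -0.2855  0.018 ] len 0.06093281716078748 shaft [ 0.5761 -0.286   0.052 ]
nest [ 0.5756 -0.1608  0.017 ] [[0.6347032956371927, -0.14298618974464233], [0.6109284031271545, -0.21183854385313144], [0.5171025541345056, -0.1794405918580608], [0.5396080901493551, -0.10894964457794407]]
-19.693341316608016 -19.049731374652854 -19.049923232370205 -17.70664260958945
master top [[ 0.5774 -0.1601  0.133 ]]
tray [[0.5271055337352366, 0.22326930801076375], [0.5423708382518697, 0.09886933405221332], [0.3741017102884102, 0.08073541579418535], [0.3630149043131801, 0.2132495009765193], [0.5216805212256199, 0.32268510485904367], [0.3481942909463982, 0.30296804977446595]] pocket [0.4516 0.154  0.035 ] 6.150876023966311
ball [[0.4296 0.4209 0.127 ]]
box [[0.5208587340982037, 0.4491724752477325], [0.5041812127624572, 0.3596158488608187],
[... 700 characters left out ...]
 -2, -2, -2, -1, -1, -1, -1, -1, -1, 0, 8, 13]
-95.5 x range [-0.202  -0.1983  0.1858  0.7139]
-97 [8, 9, 11, 0, -1, -1, -2, 0, 0, 0, 0, 0, 0, 3, 9, 14, None, None, None, None]
-97 [None, None, 6, 10, 10, 0, -1, -2, -1, -1, -1, 0, -1, -1, 0, 0, 5, 12, 13, None]
-97 [None, None, None, None, 11, 9, 8, 7, -1, -1, -1, -1, -1, -2, 0, 0, -1, -1, 1, 10]
-97 x range [-0.2018 -0.1981  0.1857  0.7203]
-98.5 [8, 7, 1, -1, -1, -1, -1, 0, 0, -1, 0, 1, 2, 8, 10, 12, None, None, None, None]
-98.5 [None, 15, 6, 9, 7, 0, -2, -2, -1, -1, 0, -1, -1, -1, 0, 1, 3, 11, 14, None]
-98.5 [None, None, None, None, None, 6, 8, 7, 6, 0, -2, -2, -1, -1, -1, 0, -1, -1, 0, 6]
-98.5 x range [-0.2014 -0.1978  0.1854  0.7266]
```

Call:
jog_arm:
  plan:
    - [0, 0, 0, 4, 0.089]
    - [0, 0, 0, 4, 0]
    - [0, 1.8, -4.4, 0, 0]
    - [0, 1.8, -4.4, 0, 0]
    - [0, 1.8, -4.4, 0, 0]
    - [0, 1.8, -4.4, 0, 0]
    - [0, 1.8, -4.4, 0, 0]
    - [0, 1.8, -4.4, 0, 0]
    - [0, 1.8, -4.4, 0, 0]
    - [0, 1.8, -4.4, 0, 0]
  grip_force: 50

```text
clock: 1.1
tool_pos: [0.4098, 0.2393, 0.2655]
tcp_rot: [[-0.945, 0.326, -0.0], [0.326, 0.945, 0.0], [0.0, 0.0, -1.0]]
ft_force: [1.6, 0.5, 0.5]
opening: 0.0921
gripper_force: 0.0
```

Call:
jog_arm:
  plan:
    - [0, 1.8, -4.4, 0, 0]
    - [0, 1.8, -4.4, 0, 0]
    - [0, 1.8, -4.4, 0, 0]
    - [0, 1.8, -4.4, 0, 0]
    - [0, 1.8, -4.4, 0, 0]
    - [0, 1.8, -4.4, 0, 0]
    - [0, 1.8, -4.4, 0, 0]
    - [0, 0, 0, 0, 0]
    - [0, 0, 0, 0, 0]

```text
clock: 2.0
tool_pos: [0.5352, -0.0675, 0.265]
tcp_rot: [[-0.945, 0.328, -0.001], [0.328, 0.945, -0.0], [0.001, -0.0, -1.0]]
ft_force: [-0.2, 1.9, -1.3]
opening: 0.0919
gripper_force: 0.0
```

Call:
jog_arm:
  plan:
    - [0, 1.35, -3.1, 0, 0]
    - [0, 1.35, -3.1, 0, 0]
    - [0, 1.3, -3.05, 0, 0]
    - [0, 0, 0, -4, 0]
    - [0, 0, 0, -4, 0]
    - [0, 0, 0, -2, 0]
    - [0, 0, 0, 0, 0]
    - [0, 0, 0, 0, 0]

```text
clock: 2.8
tool_pos: [0.5759, -0.1578, 0.166]
tcp_rot: [[-0.946, 0.324, 0.0], [0.324, 0.946, 0.001], [0.0, 0.001, -1.0]]
ft_force: [0.7, 0.5, 0.9]
opening: 0.092
gripper_force: 0.0
```

```bash
python3 - <<'E'
from h import *
s=env.get_state();print(s['tool_pos'],s['joints'],s['ft_force'])
p,d=snap('scene','s1'); cv2.imwrite('pics/s1c.png',cv2.resize(p[115:215,150:280,::-1],(780,600),interpolation=2))
E
```

```text
[ 0.5759 -0.1578  0.166 ] [-0.1535  0.4189  0.4748  1.7816 -0.2243  0.9946  1.6501] [0.6554 0.4665 0.9157]
```

View pics/s1c.png

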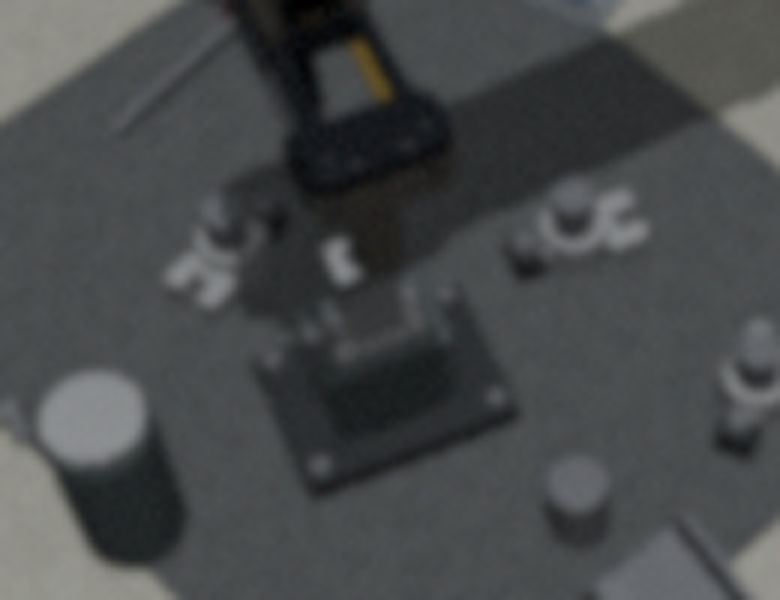

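The scene crop shows the open gripper above the master at about (370,280) and the rockers undisturbed. Descending to the stem and gripping.

Call:
jog_arm:
  plan:
    - [0, 0, -0.2, -3, 0]
    - [0, 0, 0, -2, 0]
    - [0, 0, 0, -1.6, 0]
    - [0, 0, 0, 0, 0]
    - [1, 0, 0, 0, 0]
    - [1, 0, 0, 0, 0]
    - [1, 0, 0, 0, 0]
    - [1, 0, 0, 0, 0]
    - [1, 0, 0, 0, 0]
    - [1, 0, 0, 0, 0]

```text
clock: 3.85
tool_pos: [0.5756, -0.1612, 0.0998]
tcp_rot: [[-0.945, 0.326, 0.0], [0.326, 0.945, 0.0], [-0.0, 0.0, -1.0]]
ft_force: [-0.3, 0.2, -0.6]
opening: 0.0459
gripper_force: 0.0
```

Call:
jog_arm:
  plan:
    - [1, 0, 0, 0, 0]
    - [1, 0, 0, 0, 0]

```text
clock: 4.05
tool_pos: [0.5756, -0.1612, 0.0996]
tcp_rot: [[-0.945, 0.326, 0.0], [0.326, 0.945, 0.0], [0.0, 0.0, -1.0]]
ft_force: [-0.1, 0.8, -0.8]
opening: 0.0299
gripper_force: 0.0
```

Call:
jog_arm:
  plan:
    - [1, 0, 0, 0, 0]
    - [1, 0, 0, 0, 0]
    - [1, 0, 0, 0, 0]
    - [1, 0, 0, 0, 0]

```text
clock: 4.45
tool_pos: [0.5755, -0.1613, 0.0996]
tcp_rot: [[-0.945, 0.326, -0.0], [0.326, 0.945, -0.0], [0.0, -0.0, -1.0]]
ft_force: [0.5, -0.2, 0.5]
opening: 0.023
gripper_force: 50.0
```

Call:
jog_arm:
  plan:
    - [1, 0, 0, -0.3, 0]
    - [1, 0, 0, -0.3, 0]
    - [1, 0, 0, -0.2, 0]
    - [1, 0, 0, 0, 0]
    - [1, 0, 0, 0, 0]

```text
clock: 4.95
tool_pos: [0.5761, -0.1614, 0.0928]
tcp_rot: [[-0.945, 0.326, 0.001], [0.326, 0.945, 0.0], [-0.001, 0.001, -1.0]]
ft_force: [-1.8, 0.2, 8.7]
opening: 0.0229
gripper_force: 50.0
```

Call:
jog_arm:
  plan:
    - [1, 0, 0, -0.2, 0]
    - [1, 0, 0, 0, 0]
    - [1, 0, 0, 0.5, 0]
    - [1, 0, 0, 0.8, 0]
    - [1, 0, 0, 0.5, 0]
    - [1, 0, 0, 0, 0]

```text
clock: 5.55
tool_pos: [0.5762, -0.1614, 0.1091]
tcp_rot: [[-0.945, 0.326, 0.002], [0.326, 0.945, 0.0], [-0.002, 0.001, -1.0]]
ft_force: [-1.2, -0.5, 4.9]
opening: 0.0227
gripper_force: 50.0
```

Call:
jog_arm:
  plan:
    - [1, 0, 0, 1, 0]
    - [1, 0, 0, 1, 0]
    - [1, 0, 0, 1.5, 0]
    - [1, 0, 0, 2.5, 0]
    - [1, 0, 0, 3, 0]
    - [1, 0, 0, 3, 0]
    - [1, -1.55, 3.95, 0, 0.11]
    - [1, -1.55, 3.95, 0, 0.11]
    - [1, -1.55, 3.95, 0, 0.11]
    - [1, -1.55, 3.95, 0, 0.11]

```text
clock: 6.55
tool_pos: [0.5126, -0.0019, 0.2283]
tcp_rot: [[-0.994, -0.112, 0.001], [-0.112, 0.994, 0.0], [-0.001, -0.0, -1.0]]
ft_force: [0.5, 1.0, -2.8]
opening: 0.0235
gripper_force: 50.0
```

Call:
jog_arm:
  plan:
    - [1, -1.55, 3.95, 0, 0]
    - [1, -1.55, 3.95, 0, 0]
    - [1, -1.55, 3.95, 0, 0]
    - [1, -1.55, 3.95, 0, 0]
    - [1, 0, 0, 0, 0]
    - [1, 0, 0, 0, 0]

```text
clock: 7.15
tool_pos: [0.4513, 0.1552, 0.2281]
tcp_rot: [[-0.994, -0.11, 0.001], [-0.11, 0.994, -0.0], [-0.0, -0.0, -1.0]]
ft_force: [-0.0, 0.1, -2.8]
opening: 0.0229
gripper_force: 50.0
```

```bash
python3 - <<'E'
from h import *
s=env.get_state();print(s['tool_pos'],s['ft_force'],s['opening'])
p,d=snap('scene','s2'); cv2.imwrite('pics/s2c.png',cv2.resize(p[90:320,150:456,::-1],(798,600),interpolation=2))
E
```

```text
[0.4513 0.1552 0.2281] [-0.0079  0.0982 -2.8191] 0.022850619456698862
```

View pics/s2c.png

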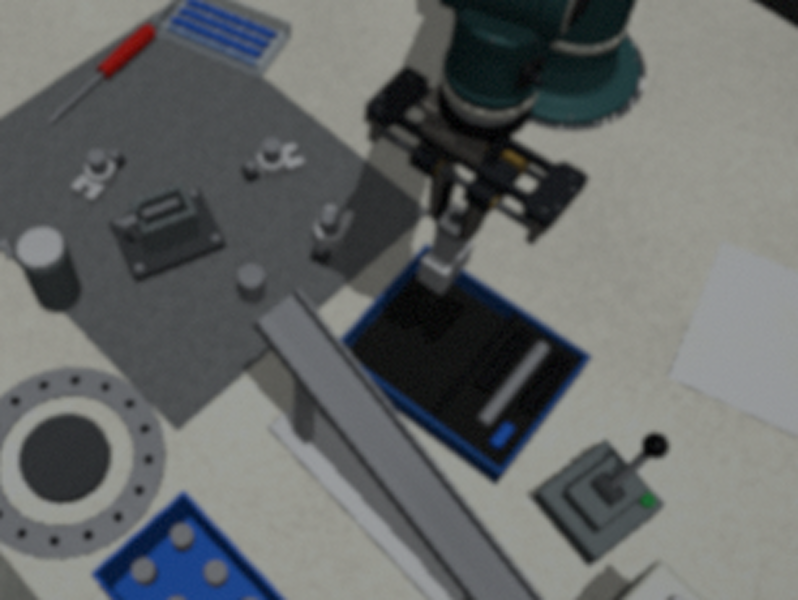

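The master is out of the nest and held above the empty compartment (shadow at about (425,310)). Lowering it now.

Call:
jog_arm:
  plan:
    - [1, 0, 0, -4, 0]
    - [1, 0, 0, -4, 0]
    - [1, 0, 0, -4, 0]
    - [1, 0, 0, -2, 0]
    - [1, 0, 0, -1, 0]
    - [1, 0, 0, -0.4, 0]
    - [1, 0, 0, -0.2, 0]
    - [1, 0, 0, 0, 0]

```text
clock: 8.0
tool_pos: [0.4525, 0.1548, 0.0725]
tcp_rot: [[-0.994, -0.107, 0.002], [-0.107, 0.994, 0.001], [-0.002, 0.001, -1.0]]
ft_force: [0.3, -1.0, -1.7]
opening: 0.0228
gripper_force: 50.0
```

Call:
jog_arm:
  plan:
    - [1, 0, 0, -0.1, 0]
    - [0, 0, 0, 0, 0]
    - [0, 0, 0, 0, 0]
    - [0, 0, 0, 0, 0]
    - [0, 0, 0, 0, 0]
    - [0, 0, 0, 2, 0]
    - [0, 0, 0, 4, 0]
    - [0, 0, 0, 4, 0]
    - [0, 0, 0, 4, 0.1]
    - [0, 0, 0, 2, 0]

```text
clock: 9.0
tool_pos: [0.453, 0.1553, 0.2342]
tcp_rot: [[-0.978, -0.209, 0.005], [-0.209, 0.978, 0.002], [-0.005, 0.001, -1.0]]
ft_force: [0.6, 0.9, -0.0]
opening: 0.0917
gripper_force: 0.0
```

Call:
jog_arm:
  plan:
    - [0, 1.4, -4.6, 0, 0]
    - [0, 1.4, -4.6, 0, 0]
    - [0, 1.4, -4.6, 0, 0]
    - [0, 1.4, -4.6, 0, 0]
    - [0, 1.4, -4.6, 0, 0]
    - [0, 1.4, -4.6, 0, 0]
    - [0, 0, 0, 0, 0]
    - [0, 0, 0, 0, 0]

```text
clock: 9.8
tool_pos: [0.5353, -0.1221, 0.2303]
tcp_rot: [[-0.979, -0.204, -0.001], [-0.204, 0.979, 0.0], [0.001, 0.0, -1.0]]
ft_force: [-0.7, 0.9, 0.4]
opening: 0.092
gripper_force: 0.0
```

```bash
python3 - <<'E'
from h import *
s=env.get_state();print(s['tool_pos'],s['ft_force'],s['opening'])
p,d=snap('top','t2'); cv2.imwrite('pics/t2c.png',cv2.resize(p[150:260,220:366,::-1],(796,600),interpolation=2))
X=cloud('top',d); S=X[150:260,165:245].reshape(-1,3); S=S[(S[:,2]>.08)&(S[:,2]<.13)&(S[:,0]<.53)]; print('master',len(S),S.mean(0) if len(S) else 0)
E
```

```text
[ 0.5353 -0.1221  0.2303] [-0.7018  0.8861  0.4021] 0.09196499267572418
master 77 [0.4511 0.1523 0.1044]
```

View pics/t2c.png

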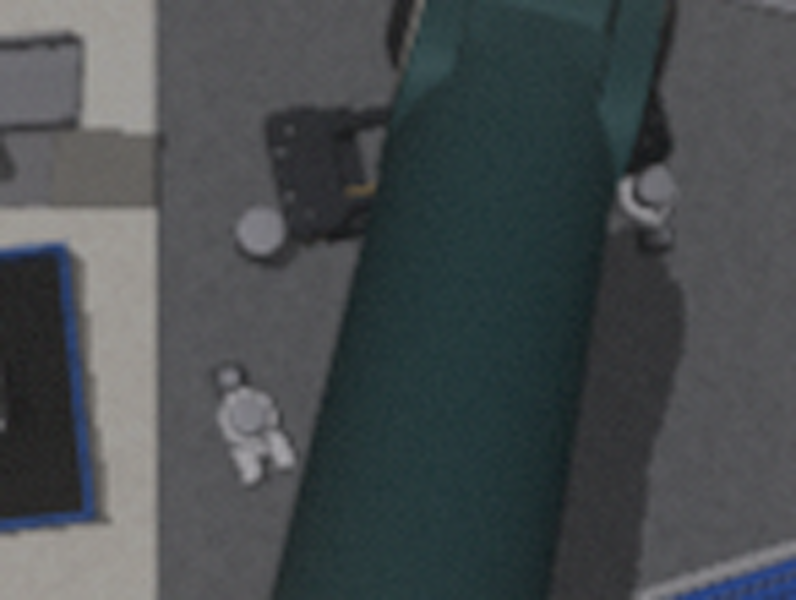

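Top crop: the master stands in the tray, and rocker C at crop (655,187) and A at (250,415) are unmoved. Going to C.

Call:
jog_arm:
  plan:
    - [0.3, 1.1, -4.1, 0, 0]
    - [0.3, 1.1, -4.1, 0, 0]
    - [0.3, 1.1, -4.1, 0, 0]
    - [0.3, 1.0, -4.0, 0, 0]
    - [0.3, 0, 0, -4, 0]
    - [0.3, 0, 0, -4, 0]
    - [0.3, 0, 0, -4, 0]
    - [0.3, 0, 0, 0, 0]
    - [0.3, 0, 0, 0, 0]
  grip_force: 20

```text
clock: 10.75
tool_pos: [0.5791, -0.2826, 0.111]
tcp_rot: [[-0.978, -0.209, -0.0], [-0.209, 0.978, 0.001], [0.0, 0.001, -1.0]]
ft_force: [-0.5, -0.2, 0.8]
opening: 0.0638
gripper_force: 0.0
```

```bash
python3 - <<'E'
from h import *
s=env.get_state();print(s['tool_pos'],s['ft_force'],s['opening'])
p,d=snap('scene','s3'); cv2.imwrite('pics/s3c.png',cv2.resize(p[100:200,120:250,::-1],(780,600),interpolation=2))
E
```

```text
[ 0.5791 -0.2826  0.111 ] [-0.4522 -0.219   0.7915] 0.0638249723293053
```

View pics/s3c.png

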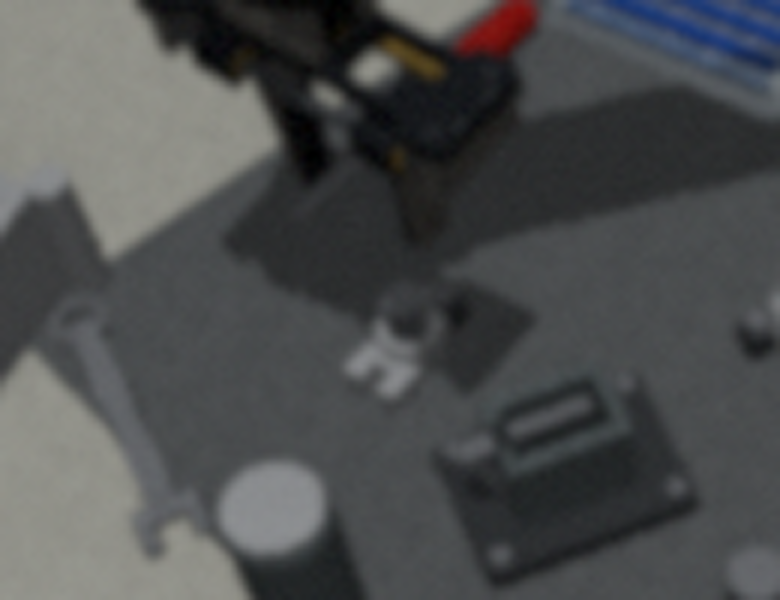

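Call:
jog_arm:
  plan:
    - [0.3, -0.1, -0.3, -3, 0]
    - [0.3, 0, 0, -3, 0]
    - [0.3, 0, 0, -2, 0]
    - [0.3, 0, 0, 0, 0]
    - [1, 0, 0, 0, 0]
    - [1, 0, 0, 0, 0]
    - [1, 0, 0, 0, 0]
    - [1, 0, 0, 0, 0]
    - [1, 0, 0, 0, 0]
    - [1, 0, 0, 0, 0]

```text
clock: 11.8
tool_pos: [0.5777, -0.2872, 0.0308]
tcp_rot: [[-0.978, -0.207, 0.0], [-0.207, 0.978, -0.0], [-0.0, -0.0, -1.0]]
ft_force: [0.3, -0.2, -0.5]
opening: 0.0187
gripper_force: 0.0
```

Call:
jog_arm:
  plan:
    - [1, 0, 0, 0, 0]
    - [1, 0, 0, 0, 0]
    - [1, 0, 0, 4, 0]
    - [1, 0, 0, 4, 0]
    - [1, 0, 0, 4, 0]
    - [1, 0, 0, 4, 0]
    - [1, 0, 0, 4, 0]
    - [1, 0, 0, 4, 0]
    - [1, 0, 0, 0, 0]
    - [1, 0, 0, 0, 0]

```text
clock: 12.8
tool_pos: [0.5778, -0.2874, 0.2714]
tcp_rot: [[-0.978, -0.207, 0.002], [-0.207, 0.978, -0.0], [-0.002, -0.001, -1.0]]
ft_force: [0.4, -0.6, -0.9]
opening: 0.0008
gripper_force: 0.0
```

The gripper closed to zero, so the grasp missed. I'll look again.

```bash
python3 - <<'E'
from h import *
p,d=snap('scene','s4'); p2,d2=snap('top','t4'); 
a=cv2.resize(p[100:200,120:220,::-1],(400,600)[:1]*2,interpolation=2); b=cv2.resize(p2[150:210,300:360,::-1],(400,400),interpolation=2)
cv2.imwrite('pics/s4c.png',np.hstack([a,b]))
X=cloud('scene',d); S=X[100:200,120:220].reshape(-1,3); S=S[(S[:,2]>.040)&(S[:,2]<.065)&(S[:,1]<-.22)&(S[:,0]<.66)]; print(len(S),np.median(S,0),S.min(0),S.max(0))
X=cloud('scene',np.load('pics/scene0.npz')['d']); S=X[100:200,120:220].reshape(-1,3); S=S[(S[:,2]>.040)&(S[:,2]<.065)&(S[:,1]<-.22)&(S[:,0]<.66)]; print(len(S),np.median(S,0),S.min(0),S.max(0))
E
```

```text
47 [ 0.5734 -0.2838  0.0524] [ 0.5613 -0.2975  0.0401] [ 0.5853 -0.2748  0.0568]
51 [ 0.5732 -0.2848  0.0518] [ 0.561  -0.2966  0.0408] [ 0.5847 -0.2757  0.0571]
```

View pics/s4c.png

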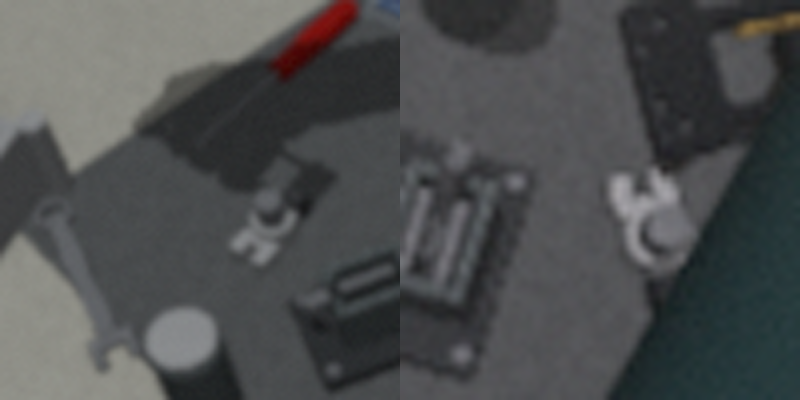

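```bash
python3 - <<'E'
from h import *
f=np.load('pics/s3.npz'); 
r=ray('scene',np.array([(312,180),(422,240)])/6+[120,100]-.42,.111); print(r,r.mean(0))
X=cloud('scene',f['d']); S=X[100:150,120:200].reshape(-1,3); 
for lo,hi in((.105,.115),(.115,.125),(.125,.135),(.135,.15),(.15,.17),(.17,.19),(.19,.21)):
    m=(S[:,2]>lo)&(S[:,2]<hi)&(S[:,1]<-.15); s=S[m]
    print(lo,len(s),s.min(0) if len(s) else '',s.max(0) if len(s) else '')
# rotated into tool axes
s=S[(S[:,2]>.10)&(S[:,2]<.16)&(S[:,1]<-.15)&(S[:,1]>-.4)&(S[:,0]<.7)]; a=np.array([[-.978,-.209],[-.209,.978]])
q=(s[:,:2]-[.5791,-.2826])@a.T; o=np.argsort(s[:,2])[:40]; print(np.c_[q[o]*1000,s[o,2]*1000].round(0).astype(int).tolist())
E
```

```text
[[ 0.579  -0.3408  0.111 ]
 [ 0.5622 -0.269   0.111 ]] [ 0.5706 -0.3049  0.111 ]
0.105 0  
0.115 0  
0.125 0  
0.135 23 [ 0.5613 -0.3275  0.1401] [ 0.5939 -0.2397  0.15  ]
0.15 62 [ 0.5583 -0.3259  0.1501] [ 0.5957 -0.235   0.1699]
0.17 60 [ 0.5672 -0.3288  0.1702] [ 0.5964 -0.2338  0.1899]
0.19 46 [ 0.5719 -0.3302  0.1901] [ 0.5972 -0.2333  0.2087]
[[-6, 31, 140], [-1, -36, 142], [3, -36, 142], [13, -35, 142], [-6, -35, 142], [7, -33, 145], [-7, 37, 145], [-6, 32, 145], [1, 42, 146], [-5, -43, 146], [-4, 42, 146], [-7, -37, 147], [-6, 41, 148], [-5, -47, 148], [8, -34, 148], [-5, 36, 148], [13, -34, 148], [9, 44, 148], [-7, -33, 149], [-2, -33, 149], [4, 45, 149], [10, -35, 150], [5, -35, 150], [2, -32, 150], [-3, 43, 150], [11, 43, 151], [-6, -37, 151], [0, -34, 151], [-5, -42, 151], [1, 44, 152], [-5, -34, 152], [5, 44, 153], [7, -36, 153], [11, -36, 153], [2, -35, 153], [-7, 42, 154], [-5, -45, 154], [-6, 38, 154], [-8, 36, 155], [-3, 44, 156]]
```

```bash
python3 - <<'E'
from h import *
for f,t,yw in(('s1',(.5759,-.1578,.166),(-.946,.324)),('s2',(.4513,.1552,.2281),(-.994,-.11)),('s3',(.5791,-.2826,.111),(-.978,-.209)),('s4',(.5778,-.2874,.2714),(-.978,-.207))):
    d=np.load(f'pics/{f}.npz')['d']; X=cloud('scene',d); S=X[d>0].reshape(-1,3)
    a=np.array([yw,(-yw[1],yw[0])]); q=(S[:,:2]-np.array(t)[:2])@a.T
    m=(abs(q[:,0])<.018)&(abs(q[:,1])<.07)&(S[:,2]-t[2]>-.09)&(S[:,2]-t[2]<.1); z=S[m,2]-t[2]
    print(f,'zeros',(d==0).sum(),np.histogram(z,np.arange(-.09,.1,.01))[0])
E
```

```text
s1 zeros 818 [24 21 23 16 20 33  6  0  0  0  0  0 14 20 22 23 17 11]
s2 zeros 754 [ 0  0  9 19 25 26 69 26 25 21 22 26 96 42 34 39 39 39]
s3 zeros 804 [45 13 18 31  0  0  0  0  0  0  0  1 27 29 32 31 30 25]
s4 zeros 797 [ 0  0  0  0  0  0  0  0  0  0  0  3 24 30 34 33 42 36]
```

The fingertips really sit about 30 mm above the reported TCP: every depth picture shows it, and the miss confirms it. I'll go down again with that offset, slowly and watching the force.

Call:
jog_arm:
  plan:
    - [0.3, -0.2, 0.2, 0, 0]
    - [0.3, 0, 0, -4.5, 0]
    - [0.3, 0, 0, -4.5, 0]
    - [0.3, 0, 0, -4.5, 0]
    - [0.3, 0, 0, -4.5, 0]
    - [0.3, 0, 0, -4.5, 0]
    - [0.3, 0, 0, -2, 0]
    - [0.3, 0, 0, -0.5, 0]
    - [0.3, 0, 0, 0, 0]

```text
clock: 13.8
tool_pos: [0.5747, -0.285, 0.0195]
tcp_rot: [[-0.978, -0.206, -0.002], [-0.206, 0.978, 0.0], [0.002, 0.001, -1.0]]
ft_force: [-0.2, -0.3, 0.9]
opening: 0.0643
gripper_force: 0.0
```

Call:
jog_arm:
  plan:
    - [0.3, 0, 0, -0.5, 0]
    - [0.3, 0, 0, -0.5, 0]
    - [0.3, 0, 0, 0, 0]

```text
clock: 14.1
tool_pos: [0.5758, -0.2851, 0.0109]
tcp_rot: [[-0.978, -0.207, 0.001], [-0.207, 0.978, 0.0], [-0.001, -0.0, -1.0]]
ft_force: [-0.8, 0.9, -0.4]
opening: 0.0645
gripper_force: 0.0
```

Call:
jog_arm:
  plan:
    - [0.3, 0, 0, -0.5, 0]
    - [0.3, 0, 0, -0.4, 0]
    - [1, 0, 0, 0, 0]
    - [1, 0, 0, 0, 0]
    - [1, 0, 0, 0, 0]
    - [1, 0, 0, 0, 0]
    - [1, 0, 0, 0, 0]
    - [1, 0, 0, 0, 0]
    - [1, 0, 0, 0, 0]
    - [1, 0, 0, 0, 0]

```text
clock: 15.1
tool_pos: [0.5756, -0.2853, 0.0017]
tcp_rot: [[-0.978, -0.207, 0.0], [-0.207, 0.978, -0.0], [-0.0, -0.0, -1.0]]
ft_force: [-0.6, -0.3, 0.2]
opening: 0.0232
gripper_force: 20.0
```

Gripped (23 mm). Lifting and carrying it to the chute.

Call:
jog_arm:
  plan:
    - [1, 0, 0, 3, 0]
    - [1, 0, 0, 4.5, 0]
    - [1, 0, 0, 4.5, 0]
    - [1, 0, 0, 4.5, 0]
    - [1, 0, 0, 4.5, 0]
    - [1, 0, 0, 4.5, 0]
    - [1, 0, 0, 1.5, 0]
    - [1, 0.32, 3.2, 0, -0.14]
    - [1, 0.32, 3.2, 0, -0.14]
    - [1, 0.32, 3.2, 0, -0.14]

```text
clock: 16.1
tool_pos: [0.5843, -0.1879, 0.2701]
tcp_rot: [[-0.976, 0.217, -0.002], [0.217, 0.976, 0.001], [0.002, 0.0, -1.0]]
ft_force: [1.6, 0.9, -1.7]
opening: 0.0234
gripper_force: 20.0
```

Call:
jog_arm:
  plan:
    - [1, 0.32, 3.2, 0, -0.14]
    - [1, 0.32, 3.2, 0, -0.14]
    - [1, 0.32, 3.2, 0, -0.14]
    - [1, 0.32, 3.2, 0, -0.14]
    - [1, 0.32, 3.2, 0, -0.14]
    - [1, 0.32, 3.2, 0, -0.14]
    - [1, 0.32, 3.2, 0, -0.14]
    - [1, 0.32, 3.2, 0, -0.14]
    - [1, 0.32, 3.2, 0, -0.14]
    - [1, 0.3, 3.3, 0, -0.14]

```text
clock: 17.1
tool_pos: [0.6161, 0.1329, 0.27]
tcp_rot: [[0.047, 0.999, -0.002], [0.999, -0.047, -0.001], [-0.001, -0.002, -1.0]]
ft_force: [-0.2, -1.1, -2.2]
opening: 0.0234
gripper_force: 20.0
```

Call:
jog_arm:
  plan:
    - [1, 0, 0, 0, 0]
    - [1, 0, 0, 0, 0]

```text
clock: 17.3
tool_pos: [0.616, 0.1327, 0.2698]
tcp_rot: [[0.038, 0.999, -0.003], [0.999, -0.038, -0.002], [-0.002, -0.002, -1.0]]
ft_force: [0.7, -1.0, -1.2]
opening: 0.0232
gripper_force: 20.0
```

```bash
python3 - <<'E'
from h import *
s=env.get_state();print(s['tool_pos'],s['tcp_rot'],s['ft_force'],s['opening'])
p,d=snap('scene','s5'); cv2.imwrite('pics/s5c.png',cv2.resize(p[170:290,220:376,::-1],(780,600),interpolation=2))
E
```

```text
[0.616  0.1327 0.2698] [[ 0.0379  0.9993 -0.0026]
 [ 0.9993 -0.0379 -0.0016]
 [-0.0017 -0.0025 -1.    ]] [ 0.6826 -0.959  -1.153 ] 0.023152413710975754
```

View pics/s5c.png

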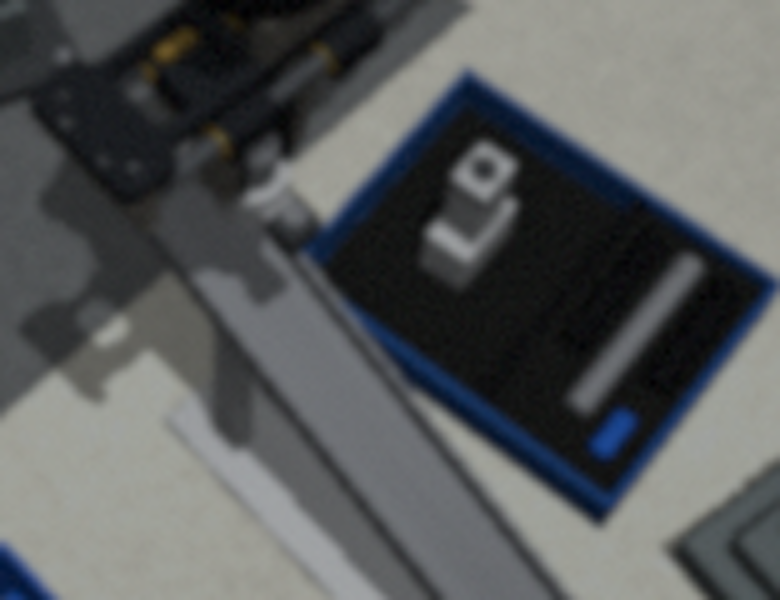

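```bash
python3 - <<'E'
from h import *
a=np.radians(-92.3);t=np.radians(22)
M=np.c_[[np.cos(a)*np.cos(t),np.sin(a)*np.cos(t),np.sin(t)],[-np.sin(a),np.cos(a),0],[0,0,1]]; M[:,2]=np.cross(M[:,0],M[:,1])
for n,f in(('scene','scene0'),('top','top0'),('scene','s5')):
    X=cloud(n,np.load(f'pics/{f}.npz')['d']).reshape(-1,3); L=(X-[.6217,.25,.128])@M; L[:,0]+=.214
    for lo,hi in((.03,.12),(.12,.21),(.21,.3),(.3,.38)):
        s=L[(L[:,0]>lo)&(L[:,0]<hi)&(abs(L[:,2])<.03)&(abs(L[:,1])<.035)]
        b=np.digitize(s[:,1],np.arange(-.034,.035,.004)); print(f,lo,[int(1000*np.median(s[b==i,2])) if (b==i).any() else None for i in range(0,19)])
    s=L[(abs(L[:,1])<.015)&(abs(L[:,2])<.008)]; print('x',np.percentile(s[:,0],[.3,99.7]))
# held rocker
s=X[(X[:,2]>.265)&(X[:,2]<.30)&(abs(X[:,0]-.616)<.03)&(abs(X[:,1]-.133)<.06)]; print(len(s),s.mean(0),s.min(0),s.max(0))
for lo in np.arange(.09,.19,.01):
    q=s[(s[:,1]>lo)&(s[:,1]<lo+.01)]; print(round(lo,2),len(q),q[:,0].min() if len(q) else '',q[:,0].max() if len(q) else '')
E
```

```text
scene0 0.03 [None, 11, 8, -4, -4, -4, -4, -4, -3, -4, -3, -3, -4, -3, 10, 4, None, None, None]
scene0 0.12 [None, 12, 6, -3, -3, -3, -3, -3, -3, -3, -3, -3, -2, 5, 10, 5, None, None, None]
scene0 0.21 [None, 12, 5, -3, -3, -3, -2, -3, -3, -3, -3, -2, -2, 11, 10, 6, None, None, None]
scene0 0.3 [None, 12, 7, -2, -2, -3, -3, -2, -3, -2, -3, -2, -2, -8, 12, 4, None, None, None]
x [0.0008 0.3993]
top0 0.03 [None, None, 8, 13, 12, 0, 0, 0, 0, 0, 0, 0, 0, 0, 0, 7, 16, None, None]
top0 0.12 [None, None, 6, 11, 13, 0, 0, 0, 0, 0, 0, 0, 0, -1, 0, 4, 14, None, None]
top0 0.21 [None, None, 9, 9, 13, -1, 0, -1, -1, -1, 0, -1, -1, -1, -1, 4, 13, None, None]
top0 0.3 [None, None, None, 8, 12, 0, -1, -1, 0, -1, -1, -1, -1, 0, -2, 1, 15, None, None]
x [-0.0424  0.4006]
s5 0.03 [None, 11, 7, -3, -3, -4, -3, -4, -3, -4, -3, -4, -4, -2, 11, 3, None, None, None]
s5 0.12 [None, 11, 6, -3, -4, -3, -3, -3, -3, -3, -3, -3, -3, -1, 10, 2, None, None, None]
s5 0.21 [None, 12, 5, -2, -3, -2, -2, -3, -3, -3, -3, -3, -2, 11, 10, 5, None, None, None]
s5 0.3 [None, 13, 3, -2, -3, -3, -2, -2, -2, -3, -2, -2, -2, 10, 12, 3, None, None, None]
x [0.0004 0.3986]
209 [0.6201 0.1479 0.2855] [0.5997 0.0976 0.2672] [0.6329 0.1692 0.2987]
0.09 5 0.6226417184392676 0.6299568420694895
0.1 5 0.628334345981738 0.6310018026776375
0.11 8 0.6270138120014563 0.6311692842199709
0.12 5 0.6304335220186253 0.6314385728706439
0.13 20 0.5997462942818091 0.6329107078576584
0.14 70 0.6011772077742364 0.6296054404802154
0.15 38 0.6062545540461325 0.6251571369332448
0.16 58 0.604976663650789 0.6259708024828456
0.17 0  
0.18 0
```

The scene view confirms the chute axis; the part is lined up with its fork up-slope. I'll lower to contact, ease the grip so the part pivots flat, then release.

Call:
jog_arm:
  plan:
    - [1, -0.1, 0, -3, 0]
    - [1, 0, 0, -3, 0]
    - [1, 0, 0, -1.2, 0]
    - [1, 0, 0, -0.3, 0]
    - [1, 0, 0, -0.3, 0]
    - [1, 0, 0, 0, 0]
    - [1, 0, 0, 0, 0]

```text
clock: 18.05
tool_pos: [0.6167, 0.1317, 0.1947]
tcp_rot: [[0.041, 0.999, 0.002], [0.999, -0.041, 0.001], [0.001, 0.002, -1.0]]
ft_force: [0.3, 0.0, -1.5]
opening: 0.0238
gripper_force: 20.0
```

Call:
jog_arm:
  plan:
    - [1, 0, 0, 0, 0]
    - [1, 0, 0, -0.4, 0]
    - [1, 0, 0, -0.4, 0]
    - [1, 0, 0, -0.4, 0]
    - [1, 0, 0, 0, 0]
  grip_force: 4

```text
clock: 18.55
tool_pos: [0.6156, 0.1319, 0.1809]
tcp_rot: [[0.041, 0.999, -0.001], [0.999, -0.041, -0.0], [-0.0, -0.001, -1.0]]
ft_force: [-0.4, 0.8, -0.6]
opening: 0.024
gripper_force: 4.0
```

Call:
jog_arm:
  plan:
    - [1, 0, 0, -0.3, 0]
    - [1, 0, 0, 0, 0]
    - [0.4, 0, 0, 0, 0]
    - [0.4, 0, 0, 0, 0]
    - [0.4, 0, 0, 0, 0]
    - [0.4, 0, 0, 0, 0]
    - [0.4, 0, 0, 0, 0]
    - [0.4, 0, 0, 0, 0]

```text
clock: 19.35
tool_pos: [0.616, 0.1318, 0.1786]
tcp_rot: [[0.041, 0.999, 0.0], [0.999, -0.041, -0.0], [-0.0, 0.0, -1.0]]
ft_force: [-0.1, 0.1, -0.1]
opening: 0.0553
gripper_force: 0.0
```

```bash
python3 - <<'E'
from h import *
s=env.get_state();print(s['tool_pos'],s['ft_force'],s['opening'])
p,d=snap('scene','s6'); cv2.imwrite('pics/s6c.png',cv2.resize(p[170:350,220:454,::-1],(780,600),interpolation=2))
E
```

```text
[0.616  0.1318 0.1786] [-0.1386  0.0925 -0.0605] 0.055252135393850293
```

View pics/s6c.png

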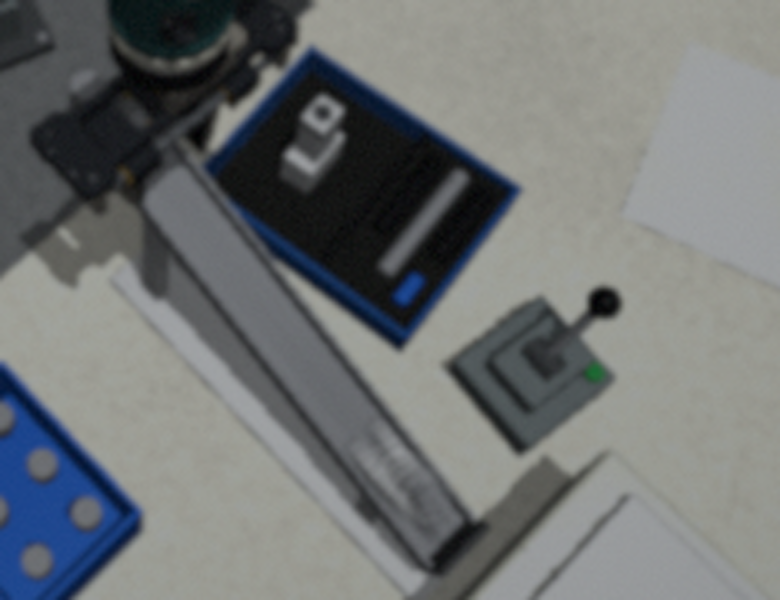

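The rocker let go and is sliding to the bottom (blur at about (400,480)). Next, rise and re-measure the other two numerically.

Call:
jog_arm:
  plan:
    - [0.4, 0, 0, 3, 0]
    - [0.4, 0, 0, 4, 0]
    - [0.4, 0, 0, 2, 0]
    - [0.4, -2.5, -2.5, 0, -0.12]
    - [0.4, -2.5, -2.5, 0, -0.12]
    - [0.4, -2.5, -2.5, 0, -0.12]
    - [0.4, 0, 0, 0, 0]

```text
clock: 20.1
tool_pos: [0.5385, 0.0528, 0.269]
tcp_rot: [[0.398, 0.918, -0.001], [0.918, -0.398, 0.001], [0.001, -0.002, -1.0]]
ft_force: [0.2, 0.2, 0.3]
opening: 0.0553
gripper_force: 0.0
```

```bash
cat >> h.py <<'E'
def rock(tag,cs):
    for n in('top','scene'):
        p,d=snap(n,tag+n); X=cloud(n,d)
        for nm,c in cs.items():
            r=np.hypot(X[...,0]-c[0],X[...,1]-c[1]); z=X[...,2]
            m=(r<.05)&(z>.046)&(z<.060); S=X[m]; ok=len(S)>5
            if not ok: print(n,nm,'no shaft',m.sum()); continue
            sc=np.median(S,0); ce=(S.min(0)+S.max(0))/2
            r=np.hypot(X[...,0]-sc[0],X[...,1]-sc[1]); m=(r<.048)&(z>.008)&(z<.03); A=X[m]; br=p[m].mean(1)
            # bright low arm pixels beyond boss = fork ; dark ones = dark end
            f=A[(np.hypot(*(A-sc)[:,:2].T)>.022)]
            w=f[:,:2].mean(0)-sc[:2]; C=np.cov(A[:,:2].T); e=np.linalg.eigh(C)[1][:,1]; e=e if e@w>0 else -e
            print(n,nm,len(S),'shaft med',sc,'ctr',ce[:2],'fork by mean',yaw(w),'axis',yaw(e))
        L=(X.reshape(-1,3)-[.6217-.0015,.25,.128])@CH; L[:,0]+=.214
        q=L[(L[:,0]>-.02)&(L[:,0]<.41)&(abs(L[:,1])<.02)&(L[:,2]>.035)&(L[:,2]<.07)]
        print(n,'chute shafts x hist/20mm',np.histogram(q[:,0],np.arange(0,.42,.02))[0], 'y',q[:,1].mean() if len(q) else '', 'ztop',np.percentile(q[:,2],90) if len(q) else '')
a_=np.radians(-92.3);t_=np.radians(22)
CH=np.c_[[np.cos(a_)*np.cos(t_),np.sin(a_)*np.cos(t_),np.sin(t_)],[-np.sin(a_),np.cos(a_),0],[0,0,1]]; CH[:,2]=np.cross(CH[:,0],CH[:,1])
E
python3 - <<'E'
from h import *
s=env.get_state();print(s['tool_pos'],yaw(s['tcp_rot'][:,0]),s['joints'])
rock('r1',{'A':(.434,-.022),'B':(.436,-.161)})
E
```

```text
[0.5385 0.0528 0.269 ] 66.57480265789066 [-0.8952  0.2531  0.8896  1.8152 -0.2141  1.1743 -0.3463]
top A 34 shaft med [ 0.4352 -0.0199  0.0535] ctr [ 0.4354 -0.0198] fork by mean -142.0589477571674 axis -158.9078574801409
top B 40 shaft med [ 0.4104 -0.1466  0.0533] ctr [ 0.4103 -0.1467] fork by mean 157.61643333280864 axis 161.76575472376038
top chute shafts x hist/20mm [ 0 20 26  0  0  0  0  0  0  0  0  0  0  0  0  0  0  0  0  0] y 0.0008720407984413257 ztop 0.06056452695400615
scene A 43 shaft med [ 0.4286 -0.0211  0.0517] ctr [ 0.4286 -0.0216] fork by mean 81.48937646616754 axis 16.33792812107939
scene B no shaft 0
scene chute shafts x hist/20mm [ 0 47 43  0  0  0  0  0  0  0  0  0  0  0  0  0  0  0  0  0] y 6.0454233823981655e-05 ztop 0.0503889859672949
```

Rocker C rests at the stop (shaft at x≈40 mm). B has been knocked to about (.410,-.147), so I'll check its angle.

```bash
python3 - <<'E'
import cv2,numpy as np
p=np.load('pics/r1top.npz')['p']; cv2.imwrite('pics/r1c.png',cv2.resize(p[205:265,250:330,::-1],(800,600),interpolation=2))
E
```

```text
(no output)
```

View pics/r1c.png

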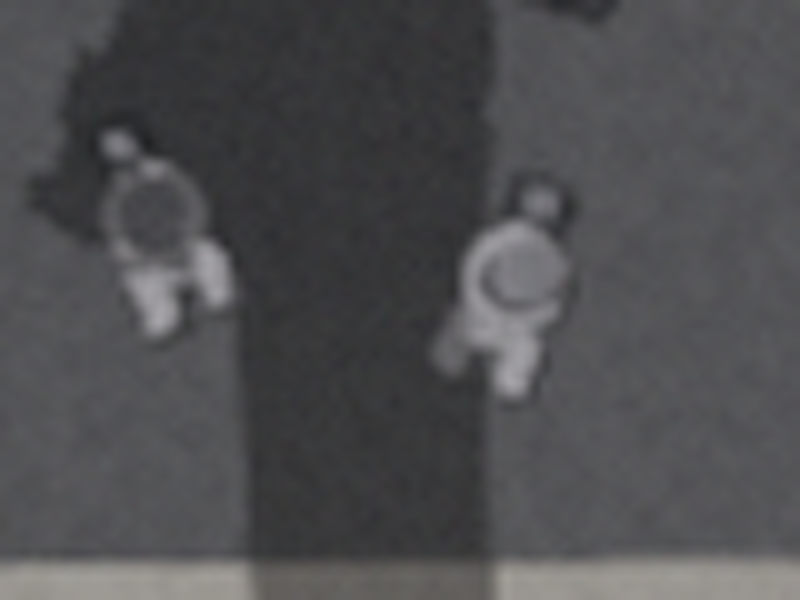

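B's fork points at about 160°, and A's at about -157°. Picking A.

Call:
jog_arm:
  plan:
    - [0.3, -1.75, -1.2, 0, -0.126]
    - [0.3, -1.75, -1.2, 0, -0.126]
    - [0.3, -1.75, -1.2, 0, -0.126]
    - [0.3, -1.75, -1.2, 0, -0.126]
    - [0.3, -1.75, -1.2, 0, -0.126]
    - [0.3, -1.8, -1.3, 0, -0.126]
    - [0.3, 0, 0, -4, 0]
    - [0.3, 0, 0, -4, 0]
    - [0.3, 0, 0, -4, 0]
    - [0.3, 0, 0, 0, 0]
  grip_force: 20

```text
clock: 21.2
tool_pos: [0.4325, -0.0164, 0.1448]
tcp_rot: [[0.915, 0.403, -0.009], [0.403, -0.915, -0.007], [-0.011, 0.002, -1.0]]
ft_force: [-0.8, -0.1, 0.3]
opening: 0.0642
gripper_force: 0.0
```

Call:
jog_arm:
  plan:
    - [0.3, 0, 0, 0, 0]
    - [0.3, 0, 0, 0, 0]

```text
clock: 21.4
tool_pos: [0.4374, -0.016, 0.1505]
tcp_rot: [[0.915, 0.403, 0.003], [0.403, -0.915, 0.001], [0.003, 0.001, -1.0]]
ft_force: [0.3, -0.2, 0.1]
opening: 0.0643
gripper_force: 0.0
```

Call:
jog_arm:
  plan:
    - [0.3, -0.5, -0.45, -3, 0]
    - [0.3, 0, 0, -3, 0]
    - [0.3, 0, 0, -3, 0]
    - [0.3, 0, 0, -2, 0]
    - [0.3, 0, 0, -1.5, 0]
    - [0.3, 0, 0, -1.0, 0]
    - [0.3, 0, 0, -0.7, 0]
    - [0.3, 0, 0, 0, 0]
    - [0.3, 0, 0, 0, 0]

```text
clock: 22.3
tool_pos: [0.4313, -0.0205, 0.0074]
tcp_rot: [[0.916, 0.402, 0.002], [0.402, -0.916, 0.001], [0.002, 0.0, -1.0]]
ft_force: [-0.9, -0.8, 0.3]
opening: 0.0643
gripper_force: 0.0
```

Call:
jog_arm:
  plan:
    - [0.3, 0.15, 0, -0.5, 0]
    - [0.3, 0, 0, 0, 0]
    - [1, 0, 0, 0, 0]
    - [1, 0, 0, 0, 0]
    - [1, 0, 0, 0, 0]
    - [1, 0, 0, 0, 0]
    - [1, 0, 0, 0, 0]
    - [1, 0, 0, 0, 0]
    - [1, 0, 0, 0, 0]
    - [1, 0, 0, 0, 0]

```text
clock: 23.3
tool_pos: [0.4319, -0.0206, 0.0016]
tcp_rot: [[0.916, 0.402, -0.0], [0.402, -0.916, 0.0], [-0.0, -0.0, -1.0]]
ft_force: [-0.7, 1.2, -0.0]
opening: 0.0238
gripper_force: 20.0
```

Call:
jog_arm:
  plan:
    - [1, 0, 0, 3, 0]
    - [1, 0, 0, 4.5, 0]
    - [1, 0, 0, 4.5, 0]
    - [1, 0, 0, 4.5, 0]
    - [1, 0, 0, 4.5, 0]
    - [1, 0, 0, 4.5, 0]
    - [1, 0, 0, 1.3, 0]
    - [1, 2.03, 1.7, 0, 0.124]
    - [1, 2.03, 1.7, 0, 0.124]
    - [1, 2.03, 1.7, 0, 0.124]

```text
clock: 24.3
tool_pos: [0.4924, 0.0307, 0.2698]
tcp_rot: [[0.707, 0.707, 0.0], [0.707, -0.707, 0.002], [0.002, -0.001, -1.0]]
ft_force: [-0.1, 0.6, -0.3]
opening: 0.0233
gripper_force: 20.0
```

Call:
jog_arm:
  plan:
    - [1, 2.03, 1.7, 0, 0.124]
    - [1, 2.03, 1.7, 0, 0.124]
    - [1, 2.03, 1.7, 0, 0.124]
    - [1, 2.03, 1.7, 0, 0.124]
    - [1, 2.03, 1.7, 0, 0.124]
    - [1, 2.05, 1.75, 0, 0.124]
    - [1, 0, 0, 0, 0]
    - [1, 0, 0, 0, 0]

```text
clock: 25.1
tool_pos: [0.6134, 0.1313, 0.2687]
tcp_rot: [[0.049, 0.999, -0.002], [0.999, -0.049, -0.002], [-0.002, -0.002, -1.0]]
ft_force: [-0.0, -0.6, -1.5]
opening: 0.0233
gripper_force: 20.0
```

```bash
cat >> h.py <<'E'
def held(tag):
    s=env.get_state(); T=s['tool_pos']; print(T,yaw(s['tcp_rot'][:,0]),s['ft_force'],s['opening'])
    p,d=snap('scene',tag); X=cloud('scene',d).reshape(-1,3); z=X[:,2]-T[2]
    for lo in np.arange(-.04,.05,.008):
        q=X[(abs(X[:,0]-T[0])<.03)&(X[:,1]-T[1]>lo)&(X[:,1]-T[1]<lo+.008)&(z>-.003)&(z<.024)]
        print(round(lo,3),len(q),(q[:,0].min()-T[0],q[:,0].max()-T[0]) if len(q) else '')
E
python3 -c "
from h import *
held('h2')"
```

```text
[0.6134 0.1313 0.2687] 87.21533697116602 [-0.0399 -0.5828 -1.4766] 0.023283910716066537
-0.04 6 (np.float64(0.004899111353147134), np.float64(0.012277763774643624))
-0.032 2 (np.float64(0.013795778766986233), np.float64(0.014069244596497832))
-0.024 6 (np.float64(0.010231687876187112), np.float64(0.014727491125058778))
-0.016 2 (np.float64(0.01411469249217523), np.float64(0.014543822049486232))
-0.008 6 (np.float64(0.014334202873322655), np.float64(0.015794887310765504))
0.0 22 (np.float64(-0.014358087636525907), np.float64(0.015005838997865673))
0.008 37 (np.float64(-0.009137038833631483), np.float64(0.011882492667663835))
0.016 26 (np.float64(-0.008581081476930152), np.float64(0.009149786548639738))
0.024 35 (np.float64(-0.008513126126553971), np.float64(0.009414686684409146))
0.032 26 (np.float64(-0.008553349702857704), np.float64(0.008789525019926914))
0.04 0 
0.048 0
```

Call:
jog_arm:
  plan:
    - [1, 0.2, 0.1, -3, 0.01]
    - [1, 0, 0, -3, 0]
    - [1, 0, 0, -1.2, 0]
    - [1, 0, 0, -0.3, 0]
    - [1, 0, 0, 0, 0]

```text
clock: 25.65
tool_pos: [0.616, 0.1326, 0.1953]
tcp_rot: [[0.038, 0.999, 0.0], [0.999, -0.038, -0.0], [-0.0, 0.0, -1.0]]
ft_force: [-0.0, 0.1, -1.8]
opening: 0.0237
gripper_force: 20.0
```

Call:
jog_arm:
  plan:
    - [1, 0, 0, 0, 0]
    - [1, 0, 0, -0.4, 0]
    - [1, 0, 0, -0.4, 0]
    - [1, 0, 0, -0.4, 0]
    - [1, 0, 0, -0.3, 0]
    - [1, 0, 0, 0, 0]
  grip_force: 4

```text
clock: 26.25
tool_pos: [0.6155, 0.133, 0.1791]
tcp_rot: [[0.037, 0.999, -0.001], [0.999, -0.037, -0.001], [-0.001, -0.001, -1.0]]
ft_force: [0.6, 0.9, 0.3]
opening: 0.0238
gripper_force: 4.0
```

Call:
jog_arm:
  plan:
    - [0.4, 0, 0, 0, 0]
    - [0.4, 0, 0, 0, 0]
    - [0.4, 0, 0, 0, 0]
    - [0.4, 0, 0, 0, 0]
    - [0.4, 0, 0, 0, 0]
    - [0.4, 0, 0, 3, 0]
    - [0.4, 0, 0, 4, 0]
    - [0.4, 0, 0, 2, 0]
    - [0.4, -1.6, -2.2, 0, -0.13]
    - [0.4, -1.6, -2.2, 0, -0.13]

```text
clock: 27.25
tool_pos: [0.5839, 0.0888, 0.2703]
tcp_rot: [[0.296, 0.955, 0.001], [0.955, -0.296, 0.0], [0.0, 0.001, -1.0]]
ft_force: [-0.6, -0.7, -0.0]
opening: 0.055
gripper_force: 0.0
```

Call:
jog_arm:
  plan:
    - [0.3, -1.6, -2.2, 0, -0.13]
    - [0.3, -1.6, -2.2, 0, -0.13]
    - [0.3, -1.6, -2.2, 0, -0.13]
    - [0.3, -1.6, -2.2, 0, -0.13]
    - [0.3, 0, 0, 0, 0]

```text
clock: 27.75
tool_pos: [0.5181, -0.0023, 0.2698]
tcp_rot: [[0.734, 0.679, -0.001], [0.679, -0.734, 0.001], [0.0, -0.002, -1.0]]
ft_force: [0.4, -0.0, 0.6]
opening: 0.0645
gripper_force: 0.0
```

```bash
python3 - <<'E'
from h import *
s=env.get_state();print(s['tool_pos'],yaw(s['tcp_rot'][:,0]),s['joints'])
rock('r2',{'B':(.41,-.147)})
E
```

```text
[ 0.5181 -0.0023  0.2698] 42.76187979335922 [-1.0608  0.2813  1.219   1.8737 -0.2866  1.1844 -0.5686]
top B 38 shaft med [ 0.4105 -0.1467  0.0529] ctr [ 0.4103 -0.1467] fork by mean 173.92368882760096 axis 160.31136388389558
top chute shafts x hist/20mm [ 0 22 27  0  1 37 15  0  0  0  0  0  0  0  0  0  0  0  0  0] y 0.0014550494897265192 ztop 0.06288154233745037
scene B 41 shaft med [ 0.4066 -0.146   0.0518] ctr [ 0.4058 -0.1473] fork by mean 151.34667301380844 axis 157.33962907490982
scene chute shafts x hist/20mm [ 0 42 49  0  0 65 30  0  0  0  0  0  0  0  0  0  0  0  0  0] y 0.00027776171150064314 ztop 0.050514145492107296
```

Two are queued. Picking B.

Call:
jog_arm:
  plan:
    - [0.3, -1.37, -1.8, 0, -0.137]
    - [0.3, -1.37, -1.8, 0, -0.137]
    - [0.3, -1.37, -1.8, 0, -0.137]
    - [0.3, -1.37, -1.8, 0, -0.137]
    - [0.3, -1.37, -1.8, 0, -0.137]
    - [0.3, -1.37, -1.8, 0, -0.137]
    - [0.3, -1.37, -1.8, 0, -0.137]
    - [0.3, -1.4, -1.8, 0, -0.137]
    - [0.3, 0, 0, 0, 0]
    - [0.3, 0, 0, 0, 0]
  grip_force: 20

```text
clock: 28.85
tool_pos: [0.413, -0.138, 0.2688]
tcp_rot: [[0.953, -0.302, -0.004], [-0.302, -0.953, 0.004], [-0.005, -0.003, -1.0]]
ft_force: [-0.3, -0.5, -0.0]
opening: 0.0644
gripper_force: 0.0
```

Call:
jog_arm:
  plan:
    - [0.3, 0, 0, -3, 0]
    - [0.3, 0, 0, -3, 0]
    - [0.3, 0, 0, -3, 0]
    - [0.3, 0, 0, -3, 0]
    - [0.3, 0, 0, -3, 0]
    - [0.3, 0, 0, -3, 0]
    - [0.3, 0, 0, -1, 0]
    - [0.3, 0, 0, 0, 0]
    - [0.3, 0, 0, 0, 0]

```text
clock: 29.75
tool_pos: [0.4127, -0.1373, 0.0845]
tcp_rot: [[0.953, -0.302, -0.005], [-0.302, -0.953, 0.004], [-0.006, -0.002, -1.0]]
ft_force: [0.4, 0.4, -0.8]
opening: 0.0644
gripper_force: 0.0
```

Call:
jog_arm:
  plan:
    - [0.3, -0.45, -0.9, 0, -0.04]
    - [0.3, 0, 0, -3, 0]
    - [0.3, 0, 0, -2.5, 0]
    - [0.3, 0, 0, -1.8, 0]
    - [0.3, 0, 0, 0, 0]
    - [0.3, 0, 0, 0, 0]

```text
clock: 30.35
tool_pos: [0.4078, -0.1468, 0.0118]
tcp_rot: [[0.94, -0.342, -0.004], [-0.342, -0.94, 0.005], [-0.006, -0.003, -1.0]]
ft_force: [0.2, 0.1, 0.4]
opening: 0.0644
gripper_force: 0.0
```

Call:
jog_arm:
  plan:
    - [0.3, 0, 0, -1.0, 0]
    - [0.3, 0, 0, 0, 0]
    - [1, 0, 0, 0, 0]
    - [1, 0, 0, 0, 0]
    - [1, 0, 0, 0, 0]
    - [1, 0, 0, 0, 0]
    - [1, 0, 0, 0, 0]
    - [1, 0, 0, 0, 0]
    - [1, 0, 0, 0, 0]
    - [1, 0, 0, 0, 0]

```text
clock: 31.35
tool_pos: [0.4073, -0.1461, 0.0008]
tcp_rot: [[0.94, -0.341, -0.006], [-0.341, -0.94, 0.005], [-0.007, -0.003, -1.0]]
ft_force: [-0.7, 0.8, 1.3]
opening: 0.0235
gripper_force: 20.0
```

Call:
jog_arm:
  plan:
    - [1, 0, 0, 3, 0]
    - [1, 0, 0, 4.5, 0]
    - [1, 0, 0, 4.5, 0]
    - [1, 0, 0, 4.5, 0]
    - [1, 0, 0, 4.5, 0]
    - [1, 0, 0, 4.5, 0]
    - [1, 0, 0, 1.4, 0]
    - [1, 1.48, 1.99, 0, 0.134]
    - [1, 1.48, 1.99, 0, 0.134]
    - [1, 1.48, 1.99, 0, 0.134]

```text
clock: 32.35
tool_pos: [0.4478, -0.0814, 0.2479]
tcp_rot: [[0.998, 0.054, -0.021], [0.054, -0.999, 0.009], [-0.02, -0.01, -1.0]]
ft_force: [0.2, 0.2, -1.7]
opening: 0.0234
gripper_force: 20.0
```

Call:
jog_arm:
  plan:
    - [1, 1.48, 1.99, 0, 0.134]
    - [1, 1.48, 1.99, 0, 0.134]
    - [1, 1.48, 1.99, 0, 0.134]
    - [1, 1.48, 1.99, 0, 0.134]
    - [1, 1.48, 1.99, 0, 0.134]
    - [1, 1.48, 1.99, 0, 0.134]
    - [1, 1.48, 1.99, 0, 0.134]
    - [1, 1.48, 1.99, 0, 0.134]
    - [1, 1.48, 1.99, 0, 0.134]
    - [1, 1.48, 1.99, 0, 0.134]

```text
clock: 33.35
tool_pos: [0.5954, 0.1176, 0.2471]
tcp_rot: [[0.175, 0.984, -0.014], [0.984, -0.175, -0.019], [-0.021, -0.01, -1.0]]
ft_force: [-0.3, 0.4, -1.8]
opening: 0.0232
gripper_force: 20.0
```

Call:
jog_arm:
  plan:
    - [1, 1.48, 1.99, 0, 0.134]
    - [1, 0, 0, 0, 0]
    - [1, 0, 0, 0, 0]

```text
clock: 33.65
tool_pos: [0.6097, 0.1363, 0.247]
tcp_rot: [[0.049, 0.999, -0.012], [0.999, -0.049, -0.022], [-0.022, -0.011, -1.0]]
ft_force: [0.1, -0.3, -2.1]
opening: 0.0234
gripper_force: 20.0
```

```bash
python3 -c "
from h import *
held('h3')"
```

```text
[0.6097 0.1363 0.247 ] 87.20763005309894 [ 0.0732 -0.2919 -2.1339] 0.023445716878824567
-0.04 0 
-0.032 5 (np.float64(0.010207727927285415), np.float64(0.014102577014497353))
-0.024 3 (np.float64(0.01304088353746713), np.float64(0.014740338855584012))
-0.016 1 (np.float64(0.0123281934346392), np.float64(0.0123281934346392))
-0.008 7 (np.float64(0.014569134783879223), np.float64(0.015896548715373826))
0.0 15 (np.float64(-0.013319245595408424), np.float64(0.015575097809158334))
0.008 29 (np.float64(-0.01122346789698736), np.float64(0.013312866247417343))
0.016 29 (np.float64(-0.01108206435603476), np.float64(0.009576637539491006))
0.024 34 (np.float64(-0.009264211585394366), np.float64(0.009952335177594751))
0.032 33 (np.float64(-0.0075416060000548235), np.float64(0.011077535455632948))
0.04 0 
0.048 0
```

Call:
jog_arm:
  plan:
    - [1, 0.55, -0.3, 0, 0.01]
    - [1, 0, 0, -3, 0]
    - [1, 0, 0, -1.9, 0]
    - [1, 0, 0, -0.3, 0]
    - [1, 0, 0, 0, 0]
    - [1, 0, 0, 0, 0]

```text
clock: 34.3
tool_pos: [0.6167, 0.1333, 0.1973]
tcp_rot: [[0.038, 0.999, -0.008], [0.999, -0.038, -0.02], [-0.02, -0.007, -1.0]]
ft_force: [0.5, 0.0, -2.4]
opening: 0.0233
gripper_force: 20.0
```

Call:
jog_arm:
  plan:
    - [1, -0.1, 0, -0.2, 0]
    - [1, 0, 0, -0.4, 0]
    - [1, 0, 0, -0.4, 0]
    - [1, 0, 0, -0.4, 0]
    - [1, 0, 0, -0.3, 0]
    - [1, 0, 0, 0, 0]
  grip_force: 4

```text
clock: 34.9
tool_pos: [0.6146, 0.1338, 0.1785]
tcp_rot: [[0.037, 0.999, -0.01], [0.999, -0.037, -0.021], [-0.021, -0.01, -1.0]]
ft_force: [-0.1, 0.4, -1.2]
opening: 0.0239
gripper_force: 4.0
```

Call:
jog_arm:
  plan:
    - [0.4, 0, 0, 0, 0]
    - [0.4, 0, 0, 0, 0]
    - [0.4, 0, 0, 0, 0]
    - [0.4, 0, 0, 0, 0]
    - [0.4, 0, 0, 0, 0]
    - [0.4, 0, 0, 3, 0]
    - [0.4, 0, 0, 4, 0]
    - [0.4, 0, 0, 3, 0]
    - [0.4, 0, 0, 0, 0]
    - [0.4, 0, 0, 0, 0]

```text
clock: 35.9
tool_pos: [0.6149, 0.1337, 0.2793]
tcp_rot: [[0.037, 0.999, -0.009], [0.999, -0.038, -0.02], [-0.02, -0.008, -1.0]]
ft_force: [-0.1, 0.4, -1.0]
opening: 0.055
gripper_force: 0.0
```

```bash
python3 - <<'E'
from h import *
s=env.get_state();print(s['tool_pos'],yaw(s['tcp_rot'][:,0]),s['joints'],s['opening'])
rock('r3',{})
f=np.load('pics/r3scene.npz')['p']; cv2.imwrite('pics/f3.png',cv2.resize(f[80:375,100:490,::-1],(793,600),interpolation=2))
for n in('top','scene'):
    X=cloud(n,np.load(f'pics/r3{n}.npz')['d'])
    S=X[(X[...,2]>.105)&(X[...,2]<.15)&(abs(X[...,0]-.43)<.04)&(abs(X[...,1]-.42)<.03)]; print(n,len(S),S.mean(0),S.min(0),S.max(0))
E
```

```text
[0.6149 0.1337 0.2793] 87.85530729521679 [-0.8458  0.4343  0.7948  1.576  -0.2997  1.2757 -0.0443] 0.054972164159972185
top chute shafts x hist/20mm [ 0 23 28  0  0 37 14  0  0  0  0  0  0  0  0  0  0  0  0  0] y 0.0017325932606324379 ztop 0.06258186610061925
scene chute shafts x hist/20mm [ 0 44 46  0  0 62 32  0  2 79  8  0  0  0  0  0  0  0  0  0] y -0.00037163040809707113 ztop 0.049974390309382236
top 68 [0.4304 0.4182 0.1324] [0.4167 0.4079 0.1054] [0.4485 0.4332 0.1442]
scene 107 [0.4303 0.4177 0.1306] [0.4155 0.4053 0.1052] [0.444  0.4305 0.1418]
```

View pics/f3.png

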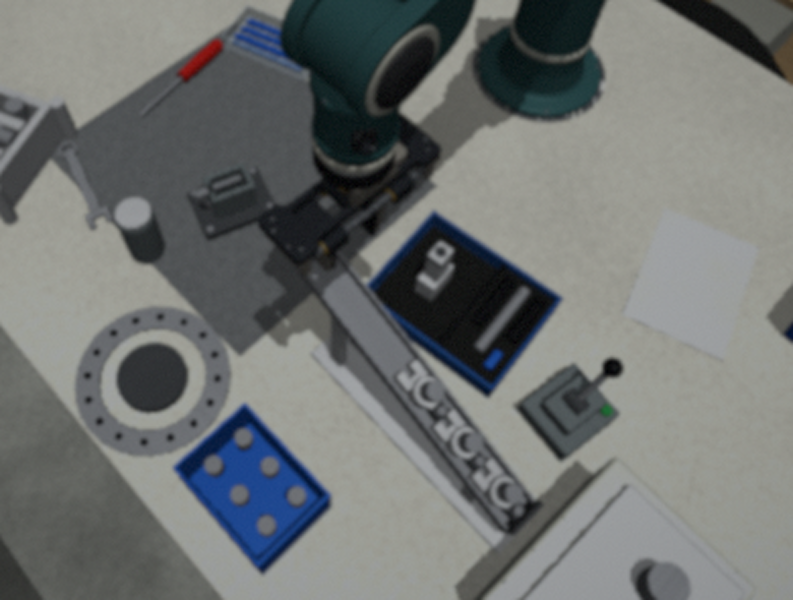

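All three rockers lie fork-up in a queue in the chute, and the bench has no others. Before the lever (ball at about (612,367)), I'll check clearance to the machine box.

```bash
python3 - <<'E'
from h import *
X=cloud('top',np.load('pics/top0.npz')['d']); 
for x in np.arange(.44,.70,.03):
    print(round(x,2),[(round(y,2),round(float(np.percentile(q,95)),3)) for y in np.arange(.32,.62,.03) if len(q:=X[(abs(X[...,0]-x)<.015)&(abs(X[...,1]-y)<.015)][:,2])])
E
```

```text
0.44 [(np.float64(0.32), 0.038), (np.float64(0.35), 0.006), (np.float64(0.38), 0.051), (np.float64(0.41), 0.14), (np.float64(0.44), 0.138), (np.float64(0.47), 0.013), (np.float64(0.5), 0.005), (np.float64(0.53), 0.006), (np.float64(0.56), 0.005), (np.float64(0.59), 0.006)]
0.47 [(np.float64(0.32), 0.037), (np.float64(0.35), 0.006), (np.float64(0.38), 0.061), (np.float64(0.41), 0.084), (np.float64(0.44), 0.072), (np.float64(0.47), 0.037), (np.float64(0.5), 0.005), (np.float64(0.53), 0.006), (np.float64(0.56), 0.007), (np.float64(0.59), 0.005)]
0.5 [(np.float64(0.32), 0.038), (np.float64(0.35), 0.006), (np.float64(0.38), 0.061), (np.float64(0.41), 0.064), (np.float64(0.44), 0.064), (np.float64(0.47), 0.007), (np.float64(0.5), 0.118), (np.float64(0.53), 0.105), (np.float64(0.56), 0.099), (np.float64(0.59), 0.084)]
0.53 [(np.float64(0.32), 0.037), (np.float64(0.35), 0.006), (np.float64(0.38), 0.007), (np.float64(0.41), 0.037), (np.float64(0.44), 0.038), (np.float64(0.47), 0.006), (np.float64(0.5), 0.124), (np.float64(0.53), 0.135), (np.float64(0.56), 0.135), (np.float64(0.59), 0.136)]
0.
[... 669 characters left out ...]
64(0.44), 0.065), (np.float64(0.47), 0.107), (np.float64(0.5), 0.126), (np.float64(0.53), 0.138), (np.float64(0.56), 0.138), (np.float64(0.59), 0.175)]
0.65 [(np.float64(0.32), 0.118), (np.float64(0.35), 0.108), (np.float64(0.38), 0.093), (np.float64(0.41), 0.084), (np.float64(0.44), 0.07), (np.float64(0.47), 0.112), (np.float64(0.5), 0.129), (np.float64(0.53), 0.138), (np.float64(0.56), 0.137), (np.float64(0.59), 0.149)]
0.68 [(np.float64(0.32), 0.008), (np.float64(0.35), 0.008), (np.float64(0.38), 0.007), (np.float64(0.41), 0.006), (np.float64(0.44), 0.005), (np.float64(0.47), 0.117), (np.float64(0.5), 0.133), (np.float64(0.53), 0.137), (np.float64(0.56), 0.146), (np.float64(0.59), 0.152)]
```

Call:
jog_arm:
  plan:
    - [1, -2.2, 2.9, 0, 0.14]
    - [1, -2.2, 2.9, 0, 0.14]
    - [1, -2.2, 2.9, 0, 0.14]
    - [1, -2.2, 2.9, 0, 0.14]
    - [1, -2.2, 2.9, 0, 0.14]
    - [1, -2.2, 2.9, 0, 0.14]
    - [1, -2.2, 2.9, 0, 0.14]
    - [1, -2.2, 2.9, 0, 0.14]
    - [1, -2.2, 2.9, 0, 0.14]
    - [1, -2.3, 3.0, 0, 0.14]
  grip_force: 10

```text
clock: 37.0
tool_pos: [0.3922, 0.4251, 0.2775]
tcp_rot: [[-0.979, 0.201, 0.017], [0.201, 0.979, -0.015], [-0.02, -0.011, -1.0]]
ft_force: [0.2, 0.3, -0.2]
opening: 0.0007
gripper_force: 0.0
```

Call:
jog_arm:
  plan:
    - [1, 0, 0, 0, 0]
    - [1, 0, 0, 0, 0]

```text
clock: 37.2
tool_pos: [0.3928, 0.4247, 0.2775]
tcp_rot: [[-0.978, 0.206, 0.017], [0.206, 0.979, -0.015], [-0.02, -0.012, -1.0]]
ft_force: [-1.2, -1.5, 0.2]
opening: 0.0006
gripper_force: 0.0
```

The box top is 138 mm, which leaves clearance. Lowering behind the ball, then pushing.

Call:
jog_arm:
  plan:
    - [1, 0, 0, -4.5, 0]
    - [1, 0, 0, -4.5, 0]
    - [1, 0, 0, -4.5, 0]
    - [1, 0, 0, -4, 0]
    - [1, 0, 0, -1.7, 0]
    - [1, 0, 0, 0, 0]
    - [1, 1.0, -0.2, 0, 0]
    - [1, 1.0, -0.2, 0, 0]
    - [1, 0, 0, 0, 0]

```text
clock: 38.1
tool_pos: [0.417, 0.4206, 0.0887]
tcp_rot: [[-0.977, 0.21, 0.022], [0.21, 0.978, -0.011], [-0.023, -0.006, -1.0]]
ft_force: [2.1, -0.4, 0.3]
opening: -0.0002
gripper_force: 0.0
```

Call:
jog_arm:
  plan:
    - [1, 1.0, -0.2, 0, 0]
    - [1, 1.0, -0.2, 0, 0]
    - [1, 1.0, -0.2, 0, 0]
    - [1, 1.0, -0.2, 0, 0]
    - [1, 1.0, -0.2, 0, 0]
    - [1, 0, 0, 0, 0]
    - [1, 0, 0, 0, 0]

```text
clock: 38.8
tool_pos: [0.4642, 0.4102, 0.0867]
tcp_rot: [[-0.978, 0.208, 0.018], [0.207, 0.978, -0.014], [-0.021, -0.009, -1.0]]
ft_force: [-0.8, -0.3, 0.1]
opening: 0.0008
gripper_force: 0.0
```

Call:
jog_arm:
  plan:
    - [1, 1.0, -0.2, 0, 0]
    - [1, 0.7, -0.1, 0, 0]
    - [1, 0, 0, 0, 0]

```text
clock: 39.1
tool_pos: [0.4798, 0.4078, 0.0867]
tcp_rot: [[-0.978, 0.207, 0.015], [0.207, 0.978, -0.013], [-0.018, -0.01, -1.0]]
ft_force: [-3.6, 0.3, 1.5]
opening: 0.0007
gripper_force: 2.0
```

```bash
cat > lv.py <<'E'
from h import *
s=env.get_state();print(s['tool_pos'],s['ft_force'],s['clock'])
p,d=snap('scene','lv%d'%int(s['clock']*100)); X=cloud('scene',d)
m=(p.max(2)<45)&(X[...,2]>.10)&(X[...,2]<.15)&(abs(X[...,0]-.49)<.07)&(abs(X[...,1]-.405)<.03)
S=X[m]; print(len(S),np.median(S,0),S.min(0),S.max(0))
E
python3 lv.py
```

```text
[0.4798 0.4078 0.0867] [-3.5655  0.3246  1.4794] 39.1
142 [0.4985 0.4053 0.136 ] [0.4836 0.3915 0.1187] [0.5142 0.4189 0.1499]
```

Call:
jog_arm:
  plan:
    - [1, 0.4, -0.1, 0, 0]
    - [1, 0.3, 0, 0, 0]
    - [1, 0, 0, 0, 0]

```text
clock: 39.45
tool_pos: [0.4803, 0.4077, 0.0865]
tcp_rot: [[-0.979, 0.204, 0.005], [0.204, 0.979, -0.015], [-0.008, -0.014, -1.0]]
ft_force: [-18.0, -1.7, 11.3]
opening: 0.0004
gripper_force: 9.1
```

```bash
python3 lv.py
```

```text
[0.4803 0.4077 0.0865] [-18.032   -1.7485  11.2674] 39.45
142 [0.4989 0.4054 0.1358] [0.4847 0.3912 0.1187] [0.5149 0.4198 0.1497]
```

The lever is hard against its far stop: 18 N and no further motion. Retreating and doing a last check.

Call:
jog_arm:
  plan:
    - [1, -0.8, 0.2, 0, 0]
    - [1, -2, 0.4, 0, 0]
    - [1, -3, 0.5, 0, 0]
    - [1, 0, 0, 4, 0]
    - [1, 0, 0, 4, 0]
    - [1, 0, 0, 4, 0]
    - [1, -2, 2, 4, 0]
    - [1, -2, 2, 0, 0]
    - [1, 0, 0, 0, 0]
    - [1, 0, 0, 0, 0]

```text
clock: 40.5
tool_pos: [0.3902, 0.4577, 0.247]
tcp_rot: [[-0.978, 0.206, 0.02], [0.206, 0.978, -0.013], [-0.022, -0.009, -1.0]]
ft_force: [-0.2, 0.3, -0.7]
opening: 0.0003
gripper_force: 0.0
```

```bash
python3 lv.py; python3 - <<'E'
from h import *
rock('r9',{})
p=np.load('pics/r9scene.npz')['p']; cv2.imwrite('pics/f9.png',cv2.resize(p[:,:,::-1],(800,600),interpolation=2))
E
```

```text
[0.3902 0.4577 0.247 ] [-0.1804  0.2865 -0.6652] 40.5
86 [0.5046 0.4062 0.1361] [0.4923 0.3941 0.1245] [0.5151 0.4189 0.1431]
top chute shafts x hist/20mm [ 0 24 26  0  0 40 14  0  5 43 12  0  0  0  0  0  0  0  0  0] y 0.0014686201225195827 ztop 0.05573144025470778
scene chute shafts x hist/20mm [ 0 45 47  0  0 64 30  0  1 75 11  0  0  0  0  0  0  0  0  0] y -0.0003851686806287884 ztop 0.050308726882693736
```

View pics/f9.png

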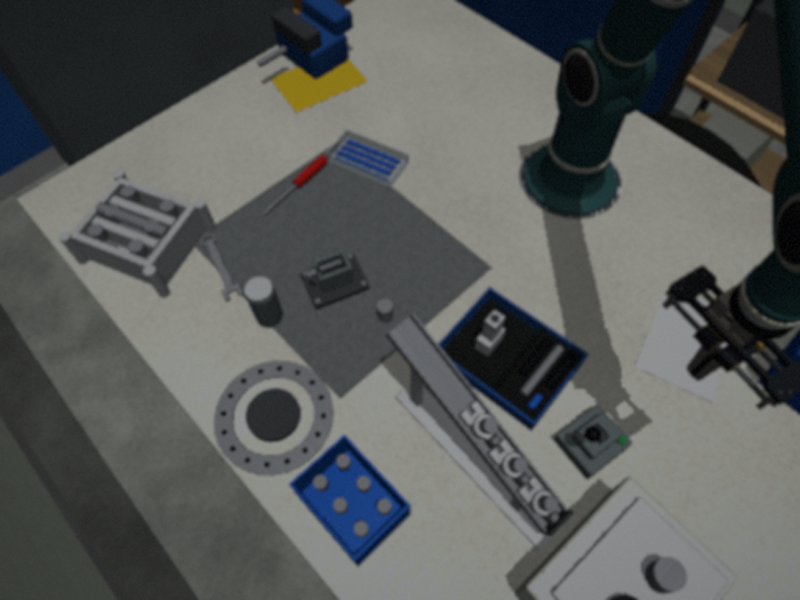

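The final view shows the master in the tray (490,335), three rockers queued in the chute, the lever thrown over (597,432), and the socket, spanner, driver and can where they were. Handing in.

```bash
python3 -c "
from plant import sign_off
print(sign_off())"
```

```text
the job is handed in; nothing more can be done
None
```

The job is handed in at about 41 s: the master stands in the tray's empty compartment, all three rockers on the bench are queued fork-up in the chute, the start lever is over to the far side, and nothing else was moved.

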